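# Dock the tool batteries, bar them in and switch the bank on

### The job

First clear whatever has been left on the charging bank's deck (tape measure, bit case, ink bottle) into the blue tray; then slide each loose battery pack onto a free charging shoe, fully home until its detent clicks. When all packs are docked, lay the retaining bar squarely into both yellow brackets across the front of the packs, and last of all flip the red mains toggle fully back to on. Leave the other things on the table where they are.

Things in the scene. Friction and masses are not known exactly. Their poses are not given: they have to be found in the camera images.
- bank: fixed grey three-bay charging bank, 195 x 380 mm; origin on the table under the middle bay; x points from its open front (robot side) to the power supply at the back, y to the robot's left, z up. Deck 28 mm high, from 90 mm in front (-x) of the origin to 105 mm behind; power supply from 41 to 105 mm behind, 62 mm high
- bay1 (a point): left (+y) bay: where a fully docked pack's origin lies (on the deck, 28 mm above the table), axes as the bank; bays are 105 mm apart. A steel shoe stands here, 11 mm above the deck: web 17 mm wide, flange on top 29 wide x 4 mm thick, round nose 10 mm in front (-x) of this point, running back to the power supply, the end stop 3 mm past home
- bay2 (a point): middle bay, same as bay1. Docking: set the pack flat on the deck, centre 55 mm or more in front (-x) of this point, and slide it in +x over the shoe; play 1.5 mm each side, 2 mm in height. Over the last 18 mm it pushes down a spring roller (push 10 to 15 N), which snaps up into the pack's notch when home
- bay3 (a point): right (-y) bay, same as bay1
- detent1 (a joint): spring detent roller of bay 1: 0 m = up (bay empty, or pack home with the roller in its notch), about 0.0025 while a pack is part-way over it
- detent2 (a joint): spring detent roller of bay 2: 0 m = up (bay empty, or pack home with the roller in its notch), about 0.0025 while a pack is part-way over it
- detent3 (a joint): spring detent roller of bay 3: 0 m = up (bay empty, or pack home with the roller in its notch), about 0.0025 while a pack is part-way over it
- pack1: battery pack, black with yellow panels, 76 (x) x 54 (y) x 44 mm high, 0.26 kg; origin at the centre of its underside. +x is the leading end, onto the shoe first; the rear has a red tab, with a red patch on top. Lies channel down: mouth 20 mm wide between 5 mm lips, 32 mm wide above, ceiling 13 mm up, cross notch for the roller 20 mm ahead of the origin. None if absent
- pack2: second battery pack, same as pack1. None if absent
- pack3: third battery pack, same as pack1. None if absent
- bar: loose retaining bar: aluminium flat 400 long (its y) x 28 wide (x) x 12 mm high, yellow bands near the ends, 0.3 kg; origin at the centre of its underside, z up. Red T-grip at its middle: crossbar 54 mm long along the bar, 14 mm thick, 38 to 52 mm above the bar's underside, on a 10 x 16 mm post
- bar_seat (a point): where the seated bar's origin lies (axes as the bank): midway between the yellow brackets, 58 mm in front of the bays, 40 mm above the table. Brackets 178 mm either side along y: open-topped U's 20 mm wide, slot 34 mm, floor 40 and tops 67 mm above the table. The bar passes 6 mm in front of the docked packs' rear ends; pack tops are 72 mm up
- switch (a joint): mains toggle, red lever on the power supply's right (-y) end: 0 rad = off, leaning 0.45 rad to the front (-x); 0.9 = on, leaning as far back (+x). Stays where put; about 1.5 N at the tip. Pivot 64 mm above the table, 75 mm behind (+x) and 160 mm to the right (-y) of the bank's origin; lever 34 mm long, 16 wide, 8 thick
- tape: yellow and black tape measure left on the deck, 56 (x) x 36 (y) x 50 mm high, 0.18 kg; origin at the centre of its underside. None if absent
- bits: flat red drill-bit case left on the deck, 62 (x) x 42 (y) x 24 mm high, 0.15 kg; origin at the centre of its underside. None if absent
- ink: square blue ink bottle left on the deck, 40 x 40 mm, 34 mm to the shoulder, round black cap 33 mm across on top to 50 mm; 0.12 kg; origin at the centre of its underside. None if absent
- tray_in (a point): centre of the inner floor of the blue open tidy tray (fixed, 220 (x) x 160 (y) x 35 mm high outside, walls and floor 4 mm); axes along the tray
- paint_a: orange paint bottle standing, 38 mm across, 92 mm high; a bystander, to be left alone
- paint_b: green paint bottle standing, 38 mm across, 92 mm high; bystander
- dome_black: black half dome, 48 mm across, 24 mm high; bystander
- dome_white: white half dome, 48 mm across, 24 mm high; bystander
- driver: screwdriver lying on the table; bystander
- marker: white and blue marker pen lying, 118 mm long, 13 mm thick; bystander
- stand: black printed figure stand, 60 x 60 mm foot, about 60 mm high; bystander
Mind the look-alikes: they are no part of the job. Leave any pink or purple look-alike of the pack3 alone.

How it is judged:
By the outcome, as a careful person would: the job done as asked, in the order asked, and still so for the second after the job is handed in, with the robot touching nothing.
Of tape, bits, ink only 2 to 3 are there at a start; the rules pass over those that are not, and their reading is None.
Of pack1, pack2, pack3 only 2 to 3 are there at a start; the rules pass over those that are not, and their reading is None.
At some moment in a run one of pack1, pack2, pack3, bar may be knocked a few centimetres aside while the robot is not near it.
Once in a run the grip may slacken for a moment while it holds something.
It also fails if it takes over 210 s, if anything falls off the work surface, if the arm or the gripper's body presses on something with over 40 N, if the wrist force passes 120 N, or if a joint passes its speed limit or range.

### The arm

A 6-joint arm with a two-finger parallel gripper is mounted at the origin on the work surface. World frame = base frame: x ahead of the robot, y to its left, z up, the work surface at z = 0. Lengths are in m, angles in rad, forces in N, time in s.
With the tool pointing down it reaches from about 0.35 to 0.875 m from the base axis. Payload 15.5 kg.
Tool frame: the origin (TCP) lies midway between the tips of the shut fingers; the grasp point (between the pads) lies 19 mm behind it (bot.grip_point_offset is the distance from the TCP to the grasp point, in m); z points along the fingers, y is the direction in which the jaws open and shut (so a half turn about z gives the same grasp; the last joint's range is limited). The gripper opens to 85 mm and grips with 20 to 120 N. Pads are 22 mm wide; open, the fingers measure 114 mm over their backs; the gripper's body (76 mm by 85 mm) begins 54 mm behind the grasp point. The pads swing forward as they close: fully open they stand 13 mm farther back than shut.
Start: joints at [-1.248, 0.494, 1.345, -0, 1.302, -0.096], TCP at [0.254, -0.571, 0.231] pointing down, gripper open.
Joint ranges: [-2.91, 2.91], [-0.82, 2.16], [0.22, 2.67], [-1.22, 4.37], [0.12, 2.79], [-3.08, 3.08]. Speed limits (rad/s): [1.89, 1.89, 2.57, 3.01, 3.01, 3.01].

### API

Orientations are given as a 3x3 rotation matrix whose columns are the frame's x, y, z axes.
In Python, from cell import bot gives the robot as it stands.
- The arm moves only by the tool step_arm, never from a script. Its argument "steps" is a list that holds one entry, the list of rows, each a list of 4 numbers: the shift along the tool's x, y, z in cm, then the turn about the tool's z in rad. A call has 1 to 12 rows; each row shifts and turns the commanded pose from where the row before left it, along the tool's axes as they then stand; what a row does not reach is not made up. A row lasts 1/12 s, in which the tool goes at most 41.7 mm and 7.16 degrees, less where a joint would pass 70% of its speed; a pose out of reach is approached as far as the arm can. A call is refused whole if a number of a shift passes 4.17 or a number of a turn 0.125, either way. A call with a gripper value outside its range is refused whole. "fingers" is the closure, from 0 (fully open) to 1 (shut), set as the call begins (left out, the last holds). The fingers move at their own pace and stop on an object; "newtons" is the grip in N (left out, the last holds). Time passes only in rows, so rows that do not move let the fingers close. It gives the time, the measured TCP pose, the force and the opening at its end, in the units of the state.
- bot.sense(): the state, without advancing time (a new reading comes with each control period).
- bot.grab_frame(name): name is "side" or "top" or "wrist"; returns a dict with "frame" (384x512x3 uint8, red, green, blue), "vfov" (degrees; the focal length in pixels is half the picture's height over the tangent of half this angle, whatever the lens; pixels are square), "cx", "cy" (the principal point, pixels), "D" ([k1, k2, p1, p2, k3] as OpenCV has them; the pictures are not rectified), "origin" and "rotation" of the camera in the world; the wrist camera has in their place "mount" (4x4, takes a point from camera to tool coordinates, whose origin is the TCP and whose axes are the flange's). Camera axes: x right, y down, z forward; pixel columns grow to the right and rows downward; lengths in m; the calibration is good to about 2 mm. A picture is of the moment at which its call begins: read the wrist's pose just before it. There is no depth.
- bot.close_job(): hands the job in, once; it reports no verdict.
The state is a dict: "time_s": time; "q": joint angles; "qvel": joint speeds; "joint_efforts": joint torques, N m; "tcp_pos": TCP position; "tool_rot": TCP orientation; "wrist_force": force on the tool from outside, world axes, zero at the start; "torque": the same for the moment, N m; "gripper_width": finger opening in m.
Only numpy, scipy, OpenCV 4.12 (cv2) and the standard library are available. Lean on these libraries where they do the work, as an engineer would, in place of code of your own. Each camera call takes 0.05 s, during which the arm holds its last target.

## Working session

There is one attempt and no reset: what is moved stays moved. The work goes in short steps, Python scripts to look and compute and a tool call to move; the robot and the scene stay as the last step left them, time stands still between calls to the robot, and variables do not carry over. Pictures are saved under pics/ and viewed, and the job is handed in when it is done.

Besides the shell and the picture viewer there is one more tool, called after "Request:" by a JSON object that holds its "method" and its "body", one argument or row to a line. step_arm: Moves the arm, as the interface text tells. Its arguments: {"type":"object","properties":{"steps":{"type":"array"},"fingers":{"type":"number"},"newtons":{"type":"number"}},"required":["steps"]}

```bash
mkdir -p pics; ls
cat > h.py <<'E'
import numpy as np,cv2
from cell import bot
def grab(n,save=None):
    s=bot.sense(); f=bot.grab_frame(n)
    if save: cv2.imwrite('pics/'+save,f['frame'][:,:,::-1])
    H=f['frame'].shape[0]; fl=H/2/np.tan(np.radians(f['vfov'])/2)
    f['K']=np.array([[fl,0,f['cx']],[0,fl,f['cy']],[0,0,1.]])
    f['D']=np.array(f['D'],float)
    if 'mount' in f:
        T=np.eye(4);T[:3,:3]=np.array(s['tool_rot']);T[:3,3]=s['tcp_pos']
        M=T@np.array(f['mount']); f['R']=M[:3,:3]; f['o']=M[:3,3]
    else: f['R']=np.array(f['rotation']);f['o']=np.array(f['origin'])
    return f
def pl(f,px,z):
    px=np.array(px,float).reshape(-1,1,2)
    u=cv2.undistortPoints(px,f['K'],f['D']).reshape(-1,2)
    d=np.c_[u,np.ones(len(u))]@f['R'].T
    return f['o']+d*((z-f['o'][2])/d[:,2])[:,None]
def proj(f,P):
    P=np.array(P,float).reshape(-1,3)
    rv,_=cv2.Rodrigues(f['R'].T)
    return cv2.projectPoints(P,rv,-f['R'].T@f['o'],f['K'],f['D'])[0].reshape(-1,2)
E
python3 - <<'E'
from h import *
s=bot.sense();print({k:np.round(v,3).tolist() for k,v in s.items()}, bot.grip_point_offset)
for n in ['top','side','wrist']:
    f=grab(n,n+'0.png');print(n,f['o'],f['R'].round(3).tolist(),f['vfov'],f['D'])
    cv2.imwrite('pics/%s0b.png'%n,cv2.resize(f['frame'][:,:,::-1],(800,600),interpolation=cv2.INTER_CUBIC))
E
```

```text
pics
{'time_s': 0.0, 'q': [-1.248, 0.494, 1.346, 0.0, 1.302, -0.096], 'qvel': [0.001, 0.001, -0.002, 0.001, 0.002, -0.0], 'joint_efforts': [0.005, -88.215, -38.387, 0.0, 0.01, 0.0], 'tcp_pos': [0.253, -0.571, 0.231], 'tool_rot': [[0.914, 0.406, -0.0], [0.406, -0.914, 0.001], [0.0, -0.001, -1.0]], 'wrist_force': [0.912, -0.551, 0.49], 'torque': [-0.033, 0.031, 0.033], 'gripper_width': 0.085} 0.0187
top [ 0.43376662 -0.03803444  1.24145787] [[-0.005, -0.995, 0.099], [-1.0, 0.006, 0.018], [-0.018, -0.099, -0.995]] 50.64331100652605 [-0.00338274  0.          0.          0.          0.        ]
side [0.13628263 0.87768255 0.86711414] [[-0.923, -0.231, 0.307], [-0.384, 0.591, -0.709], [-0.017, -0.773, -0.634]] 53.229301801569314 [-0.09217875  0.          0.          0.          0.        ]
wrist [ 0.31418201 -0.54401801  0.37215845] [[0.405, -0.882, -0.241], [-0.914, -0.391, -0.106], [-0.001, 0.264, -0.965]] 59.814355188289554 [-0.07773015  0.          0.          0.          0.        ]
```

View pics/top0b.png

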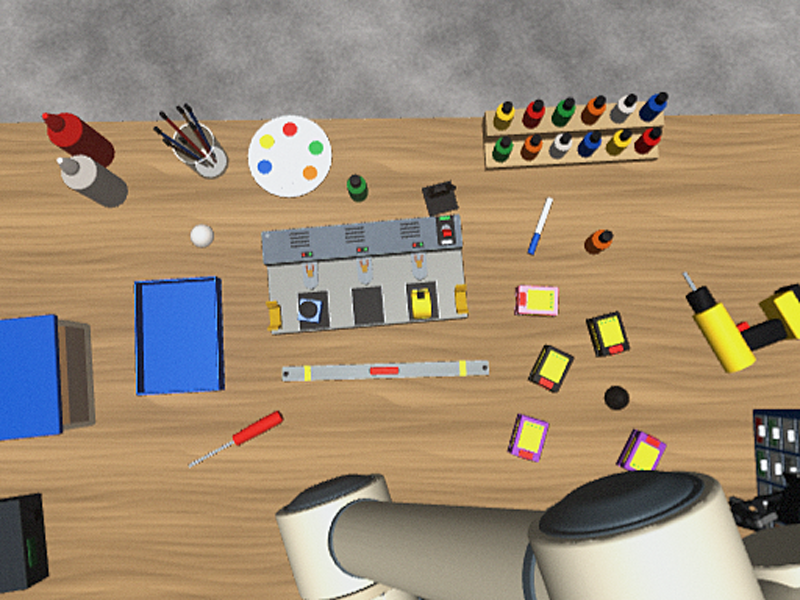

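View pics/side0b.png

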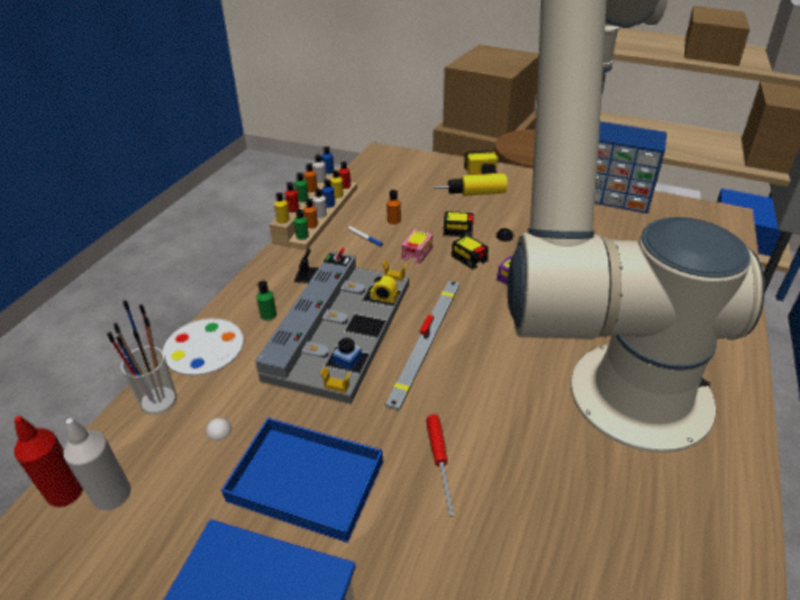

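View pics/wrist0b.png

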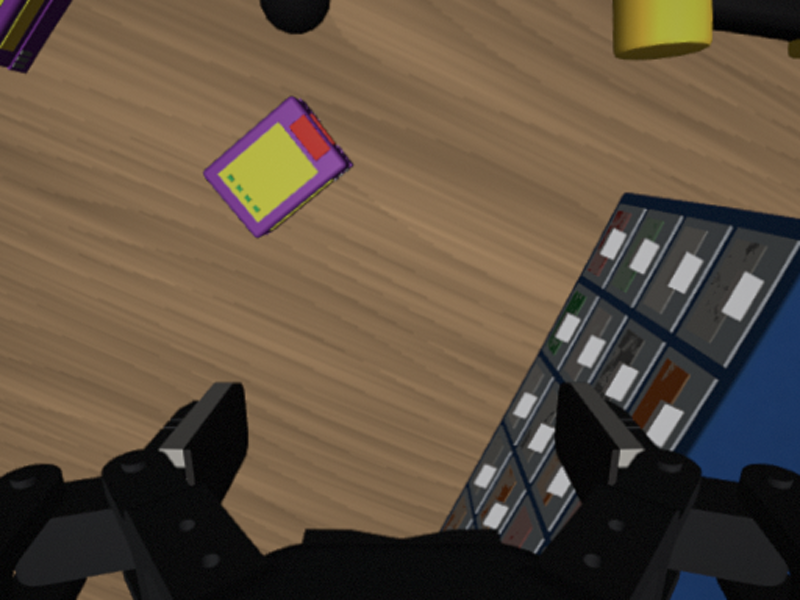

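Run:
```python
from h import *
f=grab('top'); im=f['frame'][:,:,::-1]
a=im[125:260,80:240];b=im[125:260,160:320];c=im[165:315,290:450]
for n,x in zip('abc',[a,b,c]): cv2.imwrite(f'pics/c{n}.png',cv2.resize(x,None,fx=4.5,fy=4 if 0 else 4.5,interpolation=cv2.INTER_CUBIC)[:600])
```

```text
(no output)
```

View pics/cb.png

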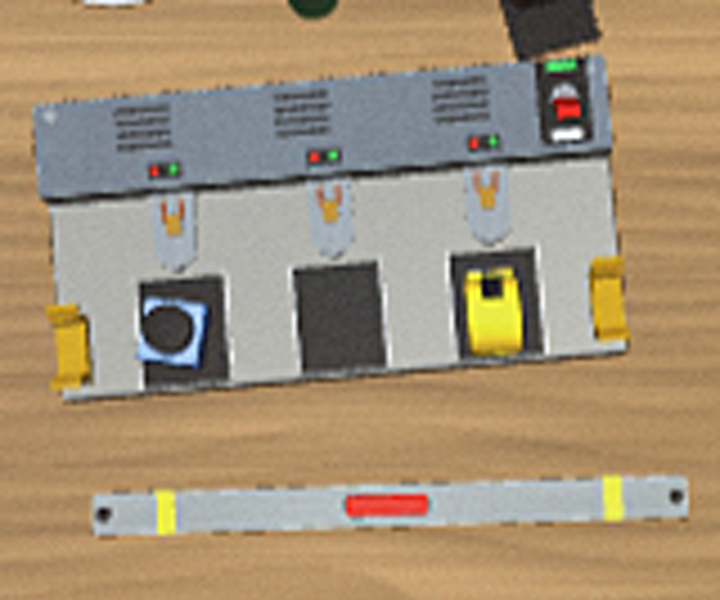

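View pics/cc.png

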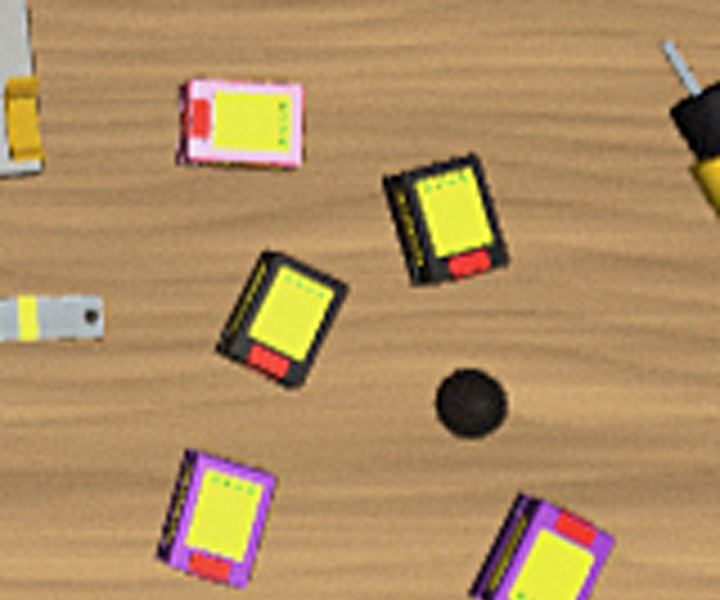

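View pics/ca.png

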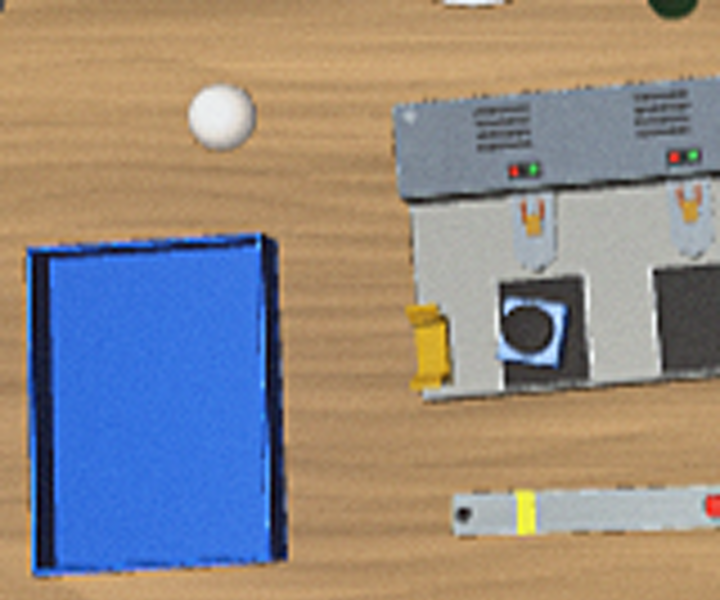

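```bash
cat >> h.py <<'E'
from scipy.optimize import least_squares
def fit2d(W,M):
    # W world xy, M model xy -> x,y,yaw, resid
    g=lambda p: (np.c_[np.cos(p[2])*M[:,0]-np.sin(p[2])*M[:,1]+p[0],np.sin(p[2])*M[:,0]+np.cos(p[2])*M[:,1]+p[1]]-W).ravel()
    best=min((least_squares(g,[*W.mean(0),a]) for a in (-3,-1.5,0,1.5)),key=lambda r:r.cost)
    return best.x,best.fun.reshape(-1,2)
E
python3 - <<'E'
from h import *
f=grab('top')
B=lambda o,L:np.array(L,float)/4.5+np.array(o)-0.4
b=(160,125);c=(290,165);a=(80,125)
pts=B(b,[(66,398),(627,350),(35,105),(607,58)])
W=np.r_[pl(f,pts[:2],.028),pl(f,pts[2:],.062)][:,:2]
M=np.array([(-.09,.19),(-.09,-.19),(.105,.19),(.105,-.19)])
x,r=fit2d(W,M);print('bank',x.round(4),(r*1e3).round(1).tolist())
# ink cap centre z .078 , tape top z .078
print('ink',pl(f,B(b,[(168,331)]),.078))
print('tape corners',pl(f,B(b,[(472,272),(518,272),(522,352),(470,352)]),.078).round(4))
print('bar',pl(f,B(b,[(93,495),(687,477),(690,515),(96,534)]),.012).round(4).tolist(), pl(f,B(b,[(387,505)]),.052))
print('tray',pl(f,B(a,[(27,250),(277,236),(287,557),(35,575)]),.035).round(4).tolist())
for q in [[(403,178),(477,155),(508,260),(430,285)],[(268,253),(349,288),(299,389),(231,352)]]:
  print('pack top(all)',pl(f,B(c,q),.044).round(4).tolist())
E
```

```text
bank [0.6107 0.044  0.077 ] [[-1.5, 2.1], [-2.2, -2.4], [1.3, 1.0], [2.4, -0.7]]
ink [[0.54749931 0.14856271 0.078     ]]
tape corners [[ 0.5843 -0.0468  0.078 ]
 [ 0.5841 -0.0763  0.078 ]
 [ 0.5326 -0.0784  0.078 ]
 [ 0.5328 -0.0452  0.078 ]]
bar [[0.4434, 0.2087, 0.012], [0.4535, -0.1902, 0.012], [0.4282, -0.1918, 0.012], [0.4173, 0.2063, 0.012]] [[0.43573349 0.00920318 0.052     ]]
tray [[0.6086, 0.4938, 0.035], [0.6168, 0.325, 0.035], [0.403, 0.3134, 0.035], [0.3918, 0.4806, 0.035]]
pack top(all) [[0.5297, -0.3843, 0.044], [0.5445, -0.433, 0.044], [0.4757, -0.4505, 0.044], [0.4597, -0.3994, 0.044]]
pack top(all) [[0.4811, -0.2949, 0.044], [0.4581, -0.3468, 0.044], [0.393, -0.3125, 0.044], [0.417, -0.2692, 0.044]]
```

```bash
cat > plan.py <<'E'
import sys
from h import *
# plan.py x y z yaw  -> tool-frame shift in cm (without turn), and turn
def plan(x,y,z,yaw):
    s=bot.sense();R=np.array(s['tool_rot']);p=np.array(s['tcp_pos'])
    cy=np.arctan2(R[1,0],R[0,0]); d=R.T@(np.array([x,y,z])-p)*100
    print('shift cm',d.round(2),'turn',round(-(yaw-cy),3),'rows min',np.linalg.norm(d)/4.1,'now',p.round(4),'yaw',cy.round(4))
if __name__=='__main__': plan(*map(float,sys.argv[1:]))
E
python3 plan.py 0.5 0.0 0.33 0.077
```

```text
shift cm [ 45.7  -42.2   -9.87] turn 0.341 rows min 15.361656465752741 now [ 0.2535 -0.5711  0.231 ] yaw 0.4178
```

Request:
{"method": "step_arm", "body": {
  "steps": [
    [[2.85,-2.64,-0.62,0],[2.85,-2.64,-0.62,0],[2.85,-2.64,-0.62,0],[2.85,-2.64,-0.62,0],[2.85,-2.64,-0.62,0],[2.85,-2.64,-0.62,0],[2.85,-2.64,-0.62,0],[2.85,-2.64,-0.62,0],[2.85,-2.64,-0.62,0],[2.85,-2.64,-0.62,0],[2.85,-2.64,-0.62,0],[2.85,-2.64,-0.62,0]]
  ],
  "fingers": 0,
  "newtons": 40
}}

```text
time_s: 1.25
tcp_pos: [0.4379, -0.1411, 0.3061]
tool_rot: [[0.914, 0.406, 0.0], [0.406, -0.914, -0.0], [0.0, 0.0, -1.0]]
wrist_force: [0.6, -1.3, 0.1]
gripper_width: 0.0855
```

Request:
{"method": "step_arm", "body": {
  "steps": [
    [[2.85,-2.64,-0.62,0],[2.85,-2.64,-0.62,0],[2.85,-2.64,-0.62,0],[2.85,-2.64,-0.62,0],[0,0,0,0.114],[0,0,0,0.114],[0,0,0,0.114],[0,0,0,0],[0,0,0,0]]
  ]
}}

```text
time_s: 2.0
tcp_pos: [0.4989, -0.0001, 0.3304]
tool_rot: [[0.997, 0.079, -0.0], [0.079, -0.997, 0.0], [-0.0, -0.0, -1.0]]
wrist_force: [0.4, -0.2, 0.3]
gripper_width: 0.0857
```

```bash
python3 - <<'E'
from h import *
for n in ['wrist','top']:
    f=grab(n)
    cv2.imwrite('pics/%s1b.png'%n,cv2.resize(f['frame'][:,:,::-1],(800,600),interpolation=cv2.INTER_CUBIC))
E
python3 plan.py 0.5 0.0 0.33 0.077
```

```text
shift cm [ 0.11 -0.02  0.05] turn 0.002 rows min 0.029555556157093286 now [ 4.989e-01 -3.000e-04  3.305e-01] yaw 0.0793
```

View pics/wrist1b.png

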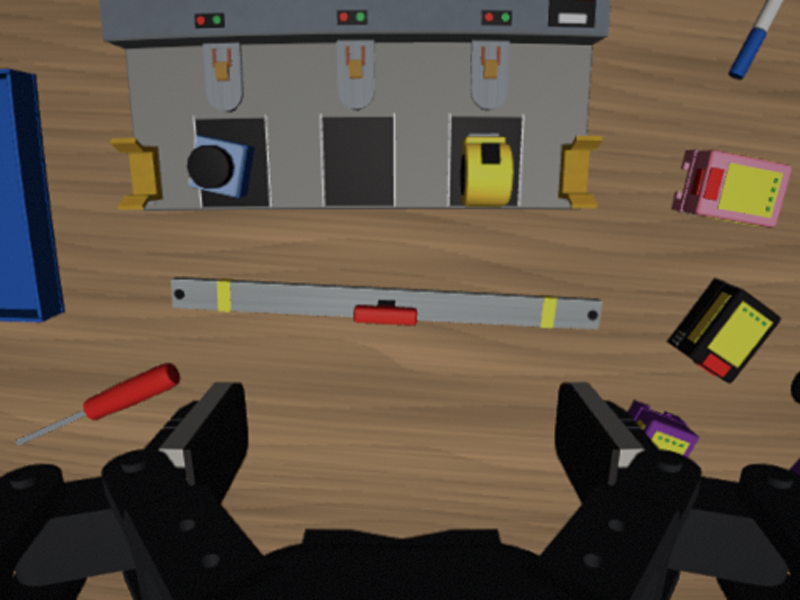

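View pics/top1b.png

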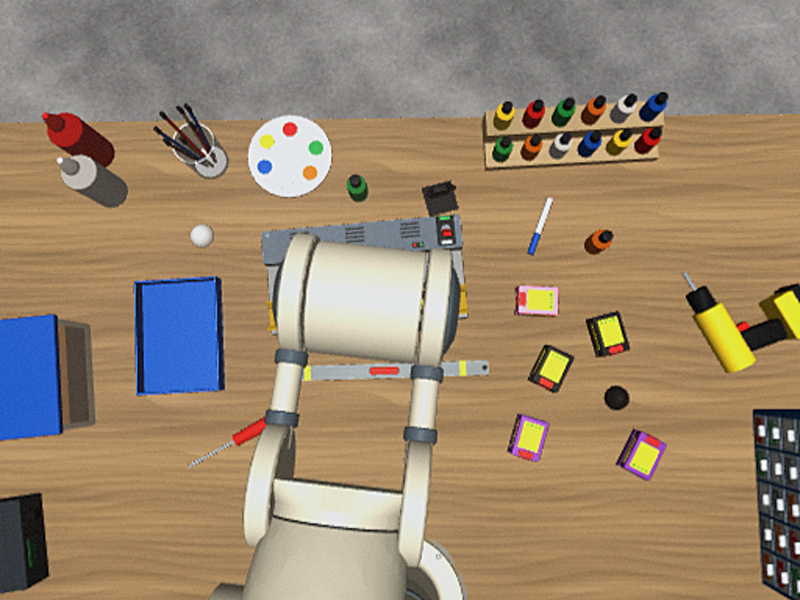

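Run:
```python
from h import *
f=grab('wrist'); im=f['frame'][:,:,::-1]
cv2.imwrite('pics/w1l.png',cv2.resize(im[0:145,60:240],None,fx=4.4,fy=4.4,interpolation=cv2.INTER_CUBIC)[:600])
cv2.imwrite('pics/w1r.png',cv2.resize(im[0:145,220:400],None,fx=4.4,fy=4.4,interpolation=cv2.INTER_CUBIC)[:600])
```

```text
(no output)
```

View pics/w1l.png

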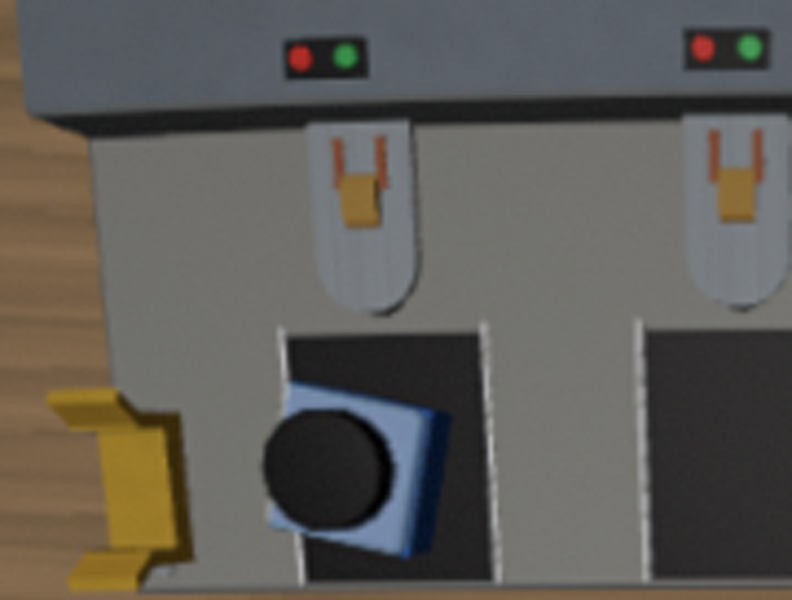

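View pics/w1r.png

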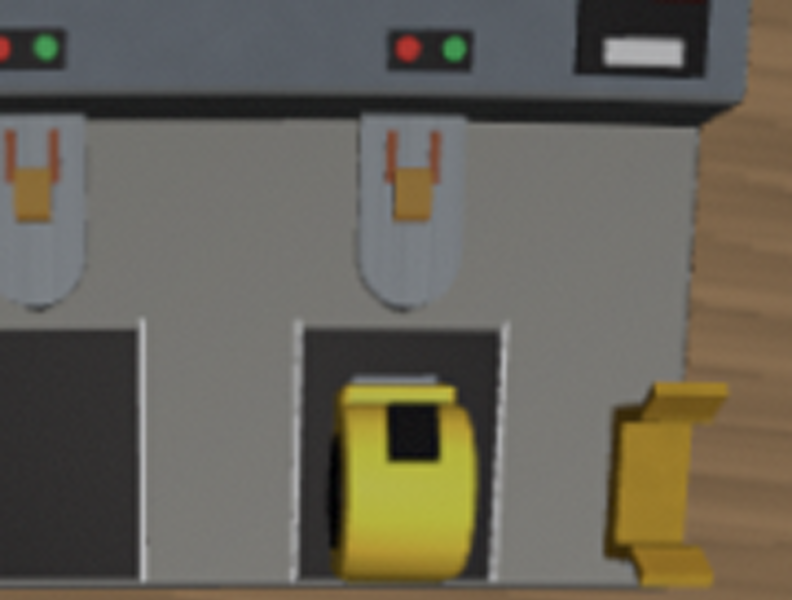

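Run:
```python
from h import *
f=grab('wrist')
L=lambda a:np.array(a,float)/4.4+np.array([60,0])-.4
Rr=lambda a:np.array(a,float)/4.4+np.array([220,0])-.4
tips=np.r_[L([(371,309),(740,306)]),Rr([(38,307),(406,308)])]
W=np.r_[pl(f,tips,.039),pl(f,np.r_[L([(28,112)]),Rr([(743,97)])],.062),pl(f,np.r_[L([(92,137)]),Rr([(698,125)])],.028)][:,:2]
M=np.array([(-.01,.105),(-.01,0),(-.01,0),(-.01,-.105),(.041,.19),(.041,-.19),(.041,.19),(.041,-.19)])
x,r=fit2d(W,M);print('bank',x.round(4),(r*1e3).round(1).tolist())
print('ink cap c',pl(f,L([(328,469)]),.078), 'shoulder corners',pl(f,L([(289,383),(430,410),(408,556),(268,526)]),.062).round(4).tolist())
print('tape', pl(f,Rr([(342,390),(456,390),(468,578),(345,578)]),.07).round(4).tolist())
print('tape hook/base', pl(f,Rr([(352,380),(438,378)]),.03).round(4).tolist())
B=lambda a:np.array(a,float)*.64-.2
print('bar',pl(f,B([(172,280),(601,299),(600,328),(172,308)]),.012).round(4).tolist(),'grip',pl(f,B([(354,314),(416,316)]),.045).round(4).tolist())
```

```text
bank [0.6141 0.0443 0.0795] [[-0.2, 0.4], [0.5, 0.0], [0.7, 0.6], [1.0, -1.2], [-0.5, 2.6], [-0.5, -2.7], [-0.5, 2.8], [-0.3, -2.6]]
ink cap c [[0.55210126 0.14609556 0.078     ]] shoulder corners [[0.5738, 0.1626, 0.062], [0.5691, 0.1237, 0.062], [0.5294, 0.1294, 0.062], [0.535, 0.1689, 0.062]]
tape [[0.5862, -0.0409, 0.07], [0.5888, -0.0709, 0.07], [0.5401, -0.0802, 0.07], [0.5373, -0.0469, 0.07]]
tape hook/base [[0.5913, -0.048, 0.03], [0.594, -0.0728, 0.03]]
bar [[0.4459, 0.2063, 0.012], [0.4588, -0.1884, 0.012], [0.4309, -0.1926, 0.012], [0.4191, 0.2073, 0.012]] grip [[0.4366, 0.0352, 0.045], [0.439, -0.0178, 0.045]]
```

```bash
python3 plan.py 0.56 -0.0605 0.037 0.09
```

```text
shift cm [ 5.62  6.48 29.35] turn -0.012 rows min 7.456984351781549 now [ 4.989e-01 -3.000e-04  3.305e-01] yaw 0.0779
```

Request:
{"method": "step_arm", "body": {
  "steps": [
    [[1.4,1.62,3.3,-0.003],[1.4,1.62,3.3,-0.003],[1.4,1.62,3.3,-0.003],[1.42,1.62,3.3,-0.003],[0,0,3.2,0],[0,0,3.2,0],[0,0,3.2,0],[0,0,3.2,0],[0,0,1.7,0],[0,0,1.65,0],[0,0,0,0]]
  ]
}}

```text
time_s: 3.12
tcp_pos: [0.5586, -0.0601, 0.0342]
tool_rot: [[0.996, 0.089, -0.004], [0.089, -0.996, 0.001], [-0.004, -0.001, -1.0]]
wrist_force: [-0.0, -0.1, 0.3]
gripper_width: 0.0854
```

Request:
{"method": "step_arm", "body": {
  "steps": [
    [[0,0,0,0],[0,0,0,0],[0,0,0,0],[0,0,0,0],[0,0,0,0],[0,0,0,0],[0,0,0,0],[0,0,0,0]]
  ],
  "fingers": 1,
  "newtons": 50
}}

```text
time_s: 3.78
tcp_pos: [0.5609, -0.0604, 0.0382]
tool_rot: [[0.996, 0.088, 0.002], [0.088, -0.996, -0.0], [0.002, 0.001, -1.0]]
wrist_force: [-0.9, -0.5, 8.7]
gripper_width: 0.0354
```

Request:
{"method": "step_arm", "body": {
  "steps": [
    [[0,0,-3,0],[0,0,-3,0],[0,0,-3,0],[0,0,-3,0],[0,0,-3,0]]
  ]
}}

```text
time_s: 4.2
tcp_pos: [0.5599, -0.0602, 0.1891]
tool_rot: [[0.996, 0.088, 0.001], [0.088, -0.996, -0.0], [0.001, 0.0, -1.0]]
wrist_force: [1.0, 0.1, -1.9]
gripper_width: 0.0355
```

```bash
python3 - <<'E'
from h import *
for n in ['wrist']:
    f=grab(n)
    cv2.imwrite('pics/%s2b.png'%n,cv2.resize(f['frame'][:,:,::-1],(800,600),interpolation=cv2.INTER_CUBIC))
E
python3 plan.py 0.46 0.40 0.18 0.06
```

```text
shift cm [ -6.16 -46.79   1.31] turn 0.028 rows min 11.514417101266636 now [ 0.5624 -0.0606  0.1947] yaw 0.0882
```

View pics/wrist2b.png

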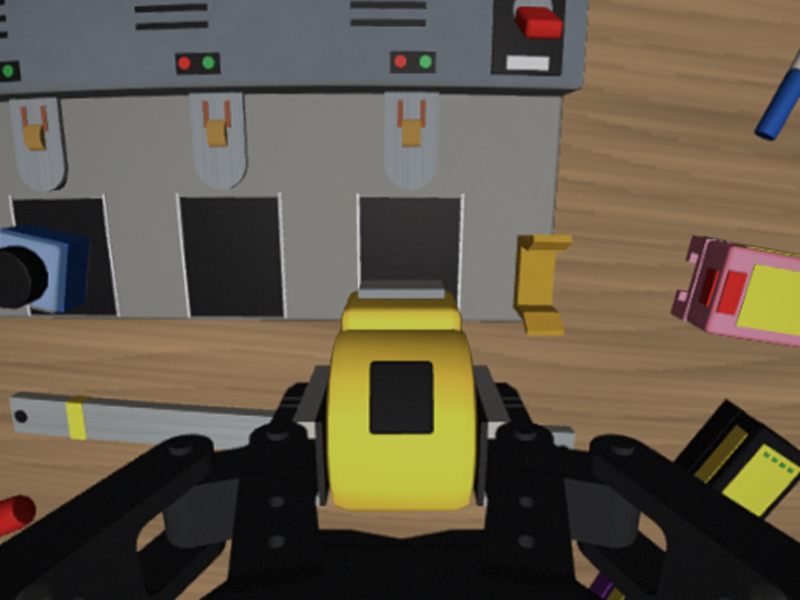

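Request:
{"method": "step_arm", "body": {
  "steps": [
    [[-0.51,-3.9,0.11,0.003],[-0.51,-3.9,0.11,0.002],[-0.51,-3.9,0.11,0.002],[-0.51,-3.9,0.11,0.002],[-0.51,-3.9,0.11,0.002],[-0.51,-3.9,0.11,0.002],[-0.51,-3.9,0.11,0.002],[-0.51,-3.9,0.11,0.002],[-0.51,-3.9,0.11,0.002],[-0.51,-3.9,0.11,0.002],[-0.51,-3.9,0.11,0.002],[-0.51,-3.9,0.11,0.002]]
  ]
}}

```text
time_s: 5.25
tcp_pos: [0.4628, 0.4037, 0.1742]
tool_rot: [[0.998, 0.063, 0.001], [0.063, -0.998, 0.0], [0.001, -0.0, -1.0]]
wrist_force: [1.1, 0.2, -1.8]
gripper_width: 0.0356
```

Request:
{"method": "step_arm", "body": {
  "steps": [
    [[0,0,0,0],[0,0,0,0]]
  ]
}}

```text
time_s: 5.42
tcp_pos: [0.4628, 0.4036, 0.1737]
tool_rot: [[0.998, 0.066, 0.0], [0.066, -0.998, 0.0], [0.0, -0.0, -1.0]]
wrist_force: [-0.0, -0.2, -1.5]
gripper_width: 0.0357
```

```bash
python3 - <<'E'
from h import *
for n in ['wrist']:
    f=grab(n)
    cv2.imwrite('pics/%s3b.png'%n,cv2.resize(f['frame'][:,:,::-1],(800,600),interpolation=cv2.INTER_CUBIC))
E
python3 plan.py 0.46 0.40 0.018 0.06
```

```text
shift cm [-0.33  0.2  15.58] turn 0.005 rows min 3.8005408816972577 now [0.4632 0.4022 0.1738] yaw 0.0646
```

View pics/wrist3b.png

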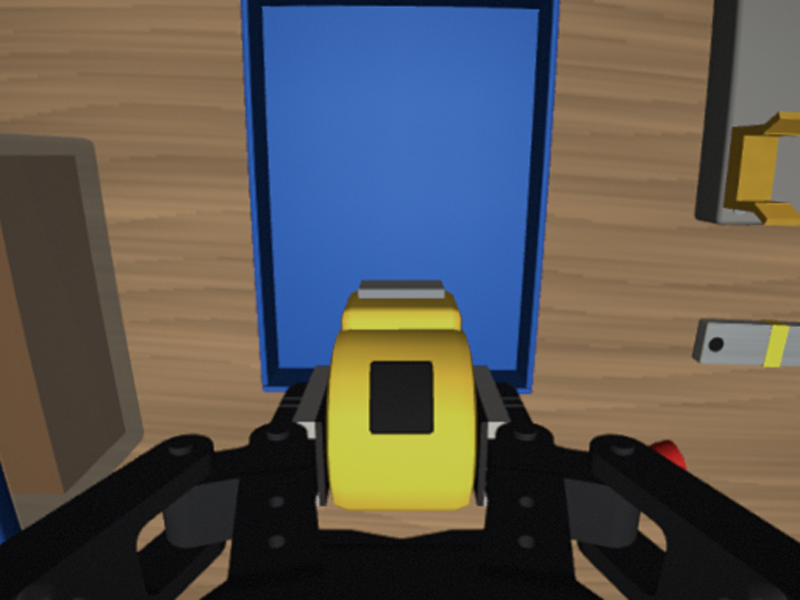

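Run:
```python
from h import *
f=grab('wrist')
B=lambda a:np.array(a,float)*.64-.2
print('floor',pl(f,B([(279,370),(519,370),(264,6),(538,10)]),.004).round(4).tolist())
print('rim',pl(f,B([(263,388),(534,388),(243,0),(558,0)]),.035).round(4).tolist())
```

```text
floor [[0.3954, 0.4767, 0.004], [0.4053, 0.3224, 0.004], [0.6093, 0.4873, 0.004], [0.617, 0.3365, 0.004]]
rim [[0.3967, 0.4792, 0.035], [0.4069, 0.3204, 0.035], [0.6038, 0.4898, 0.035], [0.6138, 0.334, 0.035]]
```

Request:
{"method": "step_arm", "body": {
  "steps": [
    [[0,0,3.2,0],[0,0,3.2,0],[0,0,3.2,0],[0,0,3,0],[0,0,2,0],[0,0,0.8,0],[0,0,0,0],[0,0,0,0]]
  ]
}}

```text
time_s: 6.18
tcp_pos: [0.4644, 0.4014, 0.0206]
tool_rot: [[0.998, 0.062, 0.0], [0.062, -0.998, 0.0], [0.0, -0.0, -1.0]]
wrist_force: [1.1, 0.3, -1.4]
gripper_width: 0.0353
```

Request:
{"method": "step_arm", "body": {
  "steps": [
    [[0,0,0.1,0],[0,0,0,0],[0,0,0,0],[0,0,0,0],[0,0,0,0],[0,0,-2,0],[0,0,-3,0],[0,0,-3,0],[0,0,-3,0],[0,0,-3,0],[0,0,0,0]]
  ],
  "fingers": 0
}}

```text
time_s: 7.1
tcp_pos: [0.4658, 0.4034, 0.1647]
tool_rot: [[0.998, 0.063, 0.007], [0.063, -0.998, 0.005], [0.007, -0.004, -1.0]]
wrist_force: [1.5, 1.2, 0.8]
gripper_width: 0.0855
```

```bash
python3 - <<'E'
from h import *
for n in ['wrist']:
    f=grab(n)
    cv2.imwrite('pics/%s4b.png'%n,cv2.resize(f['frame'][:,:,::-1],(800,600),interpolation=cv2.INTER_CUBIC))
E
python3 plan.py 0.551 0.146 0.17 -0.16
```

```text
shift cm [ 6.97 26.17 -0.83] turn 0.223 rows min 6.608920618161561 now [0.465  0.4029 0.1621] yaw 0.063
```

View pics/wrist4b.png

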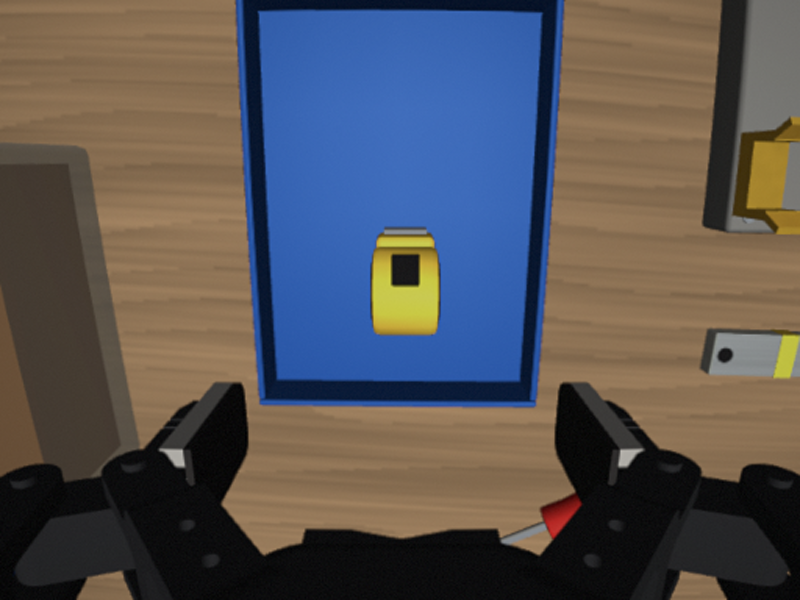

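Tape rests in the tray. Now the ink: move above it, then check from closer.

Request:
{"method": "step_arm", "body": {
  "steps": [
    [[1.0,3.74,0,0],[1.0,3.74,0,0],[1.0,3.74,0,0],[1.0,3.74,0,0],[1.0,3.74,0,0],[1.0,3.74,0,0],[0.97,3.73,0,0],[0,0,0,0.112],[0,0,0,0.111],[0,0,0,0],[0,0,0,0]]
  ]
}}

```text
time_s: 8.07
tcp_pos: [0.5493, 0.1449, 0.1582]
tool_rot: [[0.988, -0.156, -0.001], [-0.156, -0.988, -0.0], [-0.001, 0.0, -1.0]]
wrist_force: [0.1, 0.1, -0.7]
gripper_width: 0.0854
```

```bash
python3 - <<'E'
from h import *
for n in ['wrist']:
    f=grab(n)
    cv2.imwrite('pics/%s5b.png'%n,cv2.resize(f['frame'][:,:,::-1],(800,600),interpolation=cv2.INTER_CUBIC))
E
python3 plan.py 0.551 0.146 0.039 -0.16
```

```text
shift cm [ 0.17 -0.11 11.93] turn 0.004 rows min 2.909479643057275 now [0.5493 0.1452 0.1583] yaw -0.1558
```

View pics/wrist5b.png

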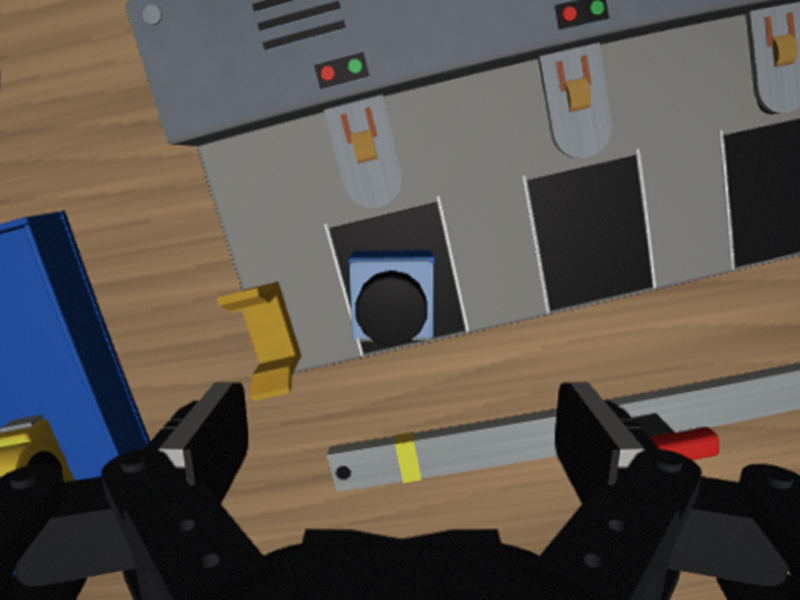

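Request:
{"method": "step_arm", "body": {
  "steps": [
    [[0.17,-0.11,3,0],[0,0,2.5,0],[0,0,0,0],[0,0,2.5,0],[0,0,2.4,0],[0,0,1.5,0],[0,0,0,0]]
  ],
  "fingers": 0.25
}}

```text
time_s: 8.7
tcp_pos: [0.5501, 0.1459, 0.0381]
tool_rot: [[0.988, -0.157, -0.004], [-0.157, -0.988, -0.001], [-0.004, 0.001, -1.0]]
wrist_force: [-1.8, -0.1, -0.2]
gripper_width: 0.0642
```

Request:
{"method": "step_arm", "body": {
  "steps": [
    [[0,0,0,0],[0,0,0,0],[0,0,0,0],[0,0,0,0],[0,0,0,0],[0,0,0,0]]
  ],
  "fingers": 1,
  "newtons": 40
}}

```text
time_s: 9.2
tcp_pos: [0.5524, 0.146, 0.0414]
tool_rot: [[0.987, -0.159, 0.002], [-0.159, -0.987, 0.0], [0.002, -0.001, -1.0]]
wrist_force: [-1.3, 0.9, 9.0]
gripper_width: 0.039
```

Request:
{"method": "step_arm", "body": {
  "steps": [
    [[0,0,-3,0],[0,0,-3,0],[0,0,-3,0],[0,0,-3,0],[0,0,0,0],[0,0,0,0]]
  ]
}}

```text
time_s: 9.7
tcp_pos: [0.5526, 0.146, 0.1622]
tool_rot: [[0.987, -0.159, 0.004], [-0.159, -0.987, 0.001], [0.004, -0.001, -1.0]]
wrist_force: [-0.4, 0.1, -2.3]
gripper_width: 0.0389
```

```bash
python3 - <<'E'
from h import *
for n in ['wrist']:
    f=grab(n)
    cv2.imwrite('pics/%s6b.png'%n,cv2.resize(f['frame'][:,:,::-1],(800,600),interpolation=cv2.INTER_CUBIC))
E
python3 plan.py 0.56 0.408 0.16 0.06
```

```text
shift cm [ -3.35 -26.02   0.07] turn -0.22 rows min 6.3978268514433685 now [0.5517 0.1458 0.1606] yaw -0.1599
```

View pics/wrist6b.png

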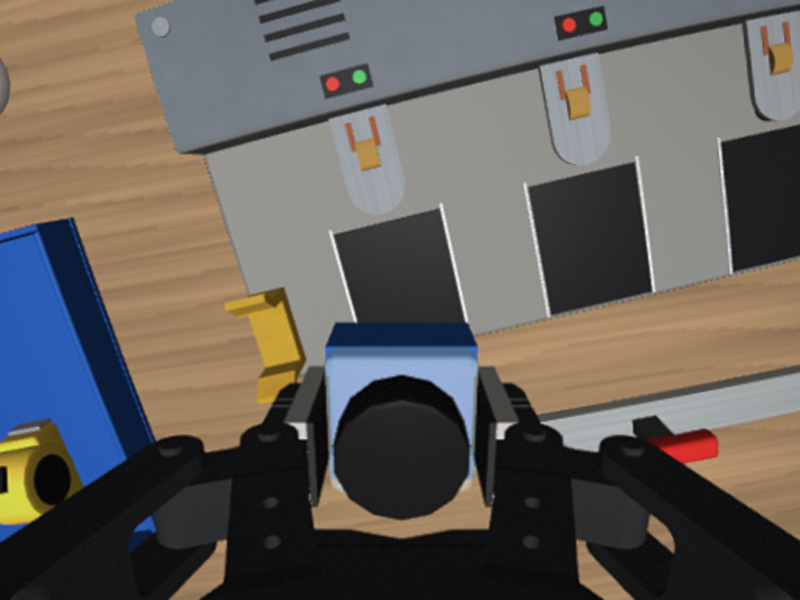

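Request:
{"method": "step_arm", "body": {
  "steps": [
    [[-0.48,-3.72,0,0],[-0.48,-3.72,0,0],[-0.48,-3.72,0,0],[-0.48,-3.72,0,0],[-0.48,-3.72,0,0],[-0.48,-3.72,0,0],[-0.47,-3.7,0,0],[0,0,0,-0.11],[0,0,0,-0.11],[0,0,0,0],[0,0,0,0]]
  ]
}}

```text
time_s: 10.67
tcp_pos: [0.5594, 0.4076, 0.1585]
tool_rot: [[0.998, 0.057, -0.002], [0.057, -0.998, -0.001], [-0.002, 0.001, -1.0]]
wrist_force: [0.6, -1.2, -0.6]
gripper_width: 0.0392
```

```bash
python3 plan.py 0.56 0.408 0.020 0.06
```

```text
shift cm [ 0.09 -0.05 13.85] turn -0.003 rows min 3.378790560559686 now [0.5594 0.4076 0.1585] yaw 0.0566
```

Request:
{"method": "step_arm", "body": {
  "steps": [
    [[0,0,3.2,0],[0,0,3.2,0],[0,0,3,0],[0,0,2.5,0],[0,0,1.2,0],[0,0,0.7,0],[0,0,0,0],[0,0,0,0]]
  ]
}}

```text
time_s: 11.33
tcp_pos: [0.5606, 0.4082, 0.0228]
tool_rot: [[0.998, 0.059, 0.001], [0.059, -0.998, 0.001], [0.001, -0.001, -1.0]]
wrist_force: [0.7, 0.4, -1.6]
gripper_width: 0.0392
```

Request:
{"method": "step_arm", "body": {
  "steps": [
    [[0,0,0.1,0],[0,0,0,0],[0,0,0,0],[0,0,0,0],[0,0,0,0],[0,0,-2,0],[0,0,-3,0],[0,0,-3.5,0],[0,0,-3.5,0],[0,0,-3.5,0],[0,0,-3.5,0],[0,0,-1.5,0]]
  ],
  "fingers": 0
}}

```text
time_s: 12.33
tcp_pos: [0.5612, 0.4088, 0.2313]
tool_rot: [[0.998, 0.06, 0.005], [0.06, -0.998, 0.003], [0.005, -0.003, -1.0]]
wrist_force: [0.3, 0.2, 0.8]
gripper_width: 0.0856
```

```bash
python3 - <<'E'
from h import *
for n in ['wrist']:
    f=grab(n)
    cv2.imwrite('pics/%s7b.png'%n,cv2.resize(f['frame'][:,:,::-1],(800,600),interpolation=cv2.INTER_CUBIC))
E
python3 plan.py 0.43 -0.33 0.24 0.1
```

```text
shift cm [-17.57  72.99  -1.15] turn -0.04 rows min 18.313197259573446 now [0.5618 0.4092 0.2326] yaw 0.0598
```

View pics/wrist7b.png

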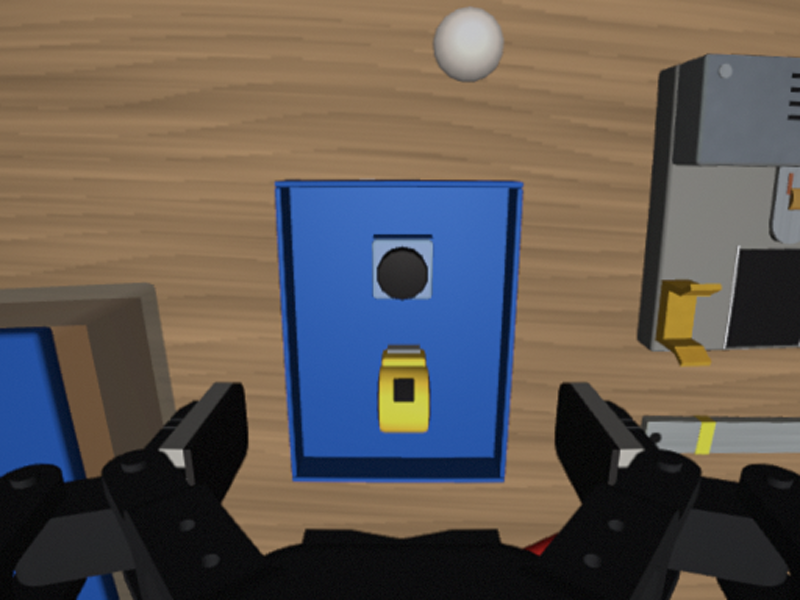

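Request:
{"method": "step_arm", "body": {
  "steps": [
    [[-0.93,3.85,-0.06,0],[-0.93,3.85,-0.06,0],[-0.93,3.85,-0.06,0],[-0.93,3.85,-0.06,0],[-0.93,3.85,-0.06,0],[-0.93,3.85,-0.06,0],[-0.93,3.85,-0.06,0],[-0.93,3.85,-0.06,0],[-0.93,3.85,-0.06,0],[-0.93,3.85,-0.06,0],[-0.93,3.85,-0.06,0],[-0.93,3.85,-0.06,0]]
  ]
}}

```text
time_s: 13.38
tcp_pos: [0.4753, -0.0615, 0.2331]
tool_rot: [[0.998, 0.06, 0.0], [0.06, -0.998, -0.0], [0.0, 0.0, -1.0]]
wrist_force: [0.7, 0.2, -0.4]
gripper_width: 0.0857
```

Request:
{"method": "step_arm", "body": {
  "steps": [
    [[-0.93,3.85,-0.06,0],[-0.93,3.85,-0.06,0],[-0.93,3.85,-0.06,0],[-0.93,3.85,-0.06,0],[-0.93,3.85,-0.06,0],[-0.93,3.85,-0.06,0],[-0.93,3.85,-0.06,0],[0,0,0,0],[0,0,0,0]]
  ]
}}

```text
time_s: 14.13
tcp_pos: [0.4266, -0.3345, 0.2368]
tool_rot: [[0.998, 0.057, -0.0], [0.057, -0.998, 0.0], [-0.0, -0.0, -1.0]]
wrist_force: [0.0, 1.5, 0.1]
gripper_width: 0.0855
```

```bash
python3 - <<'E'
from h import *
for n in ['wrist']:
    f=grab(n)
    cv2.imwrite('pics/%s8b.png'%n,cv2.resize(f['frame'][:,:,::-1],(800,600),interpolation=cv2.INTER_CUBIC))
E
python3 plan.py 0.43 -0.33 0.24 0.1
```

```text
shift cm [ 0.33 -0.28 -0.32] turn -0.042 rows min 0.13126756143378765 now [ 0.4269 -0.333   0.2368] yaw 0.0582
```

View pics/wrist8b.png

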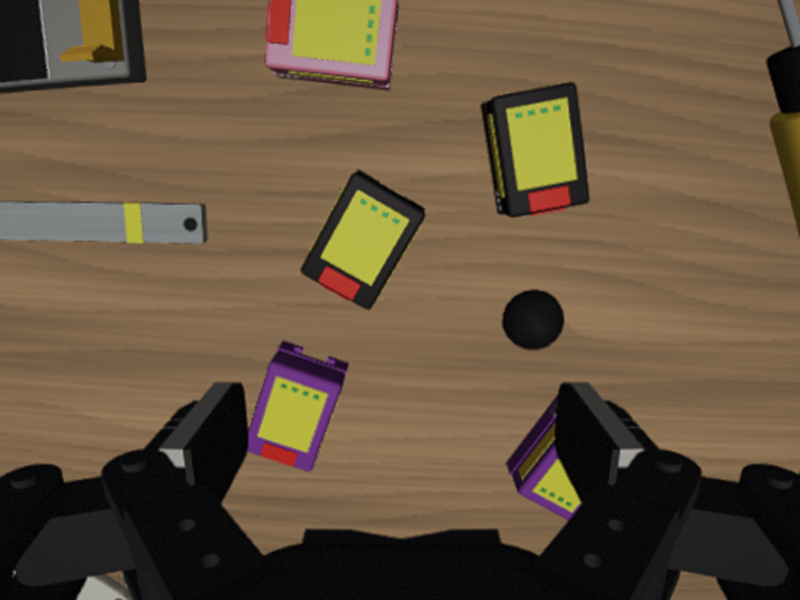

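Run:
```python
from h import *
f=grab('wrist')
B=lambda a:np.array(a,float)*.64-.2
M=np.array([(.038,.027),(.038,-.027),(-.038,-.027),(-.038,.027)])
for q in [[(358,171),(425,210),(369,308),(301,271)],[(494,100),(575,83),(589,203),(508,217)]]:
    W=pl(f,B(q),.044)[:,:2]; x,r=fit2d(W,M); print(x.round(4),(r*1e3).round(1).tolist())
```

```text
[ 0.4421 -0.3072 -0.4691] [[2.1, 2.1], [-0.5, -2.6], [-1.7, -1.0], [0.1, 1.5]]
[ 0.5047 -0.4161  0.2429] [[1.7, 2.5], [1.2, -1.4], [-1.1, -1.2], [-1.8, 0.1]]
```

```bash
python3 plan.py 0.442 -0.307 0.01 -0.469
```

```text
shift cm [ 1.64 -2.4  22.69] turn 0.528 rows min 5.580590896643533 now [ 0.4271 -0.3321  0.2369] yaw 0.0595
```

Request:
{"method": "step_arm", "body": {
  "steps": [
    [[1.64,-2.4,2.7,0],[0,0,2,0.106],[0,0,2,0.106],[0,0,2,0.106],[0,0,2,0.105],[0,0,2,0.105],[0,0,0,0],[0,0,0,0]]
  ]
}}

```text
time_s: 14.9
tcp_pos: [0.4421, -0.3064, 0.11]
tool_rot: [[0.895, -0.447, -0.002], [-0.447, -0.895, 0.001], [-0.002, -0.001, -1.0]]
wrist_force: [0.4, 0.2, 1.0]
gripper_width: 0.0859
```

```bash
python3 - <<'E'
from h import *
for n in ['wrist']:
    f=grab(n)
    cv2.imwrite('pics/%s9b.png'%n,cv2.resize(f['frame'][:,:,::-1],(800,600),interpolation=cv2.INTER_CUBIC))
E
python3 plan.py 0.442 -0.307 0.01 -0.469
```

```text
shift cm [-0.06  0.02 10.09] turn 0.006 rows min 2.4608547900289905 now [ 0.4426 -0.3071  0.1109] yaw -0.4631
```

View pics/wrist9b.png

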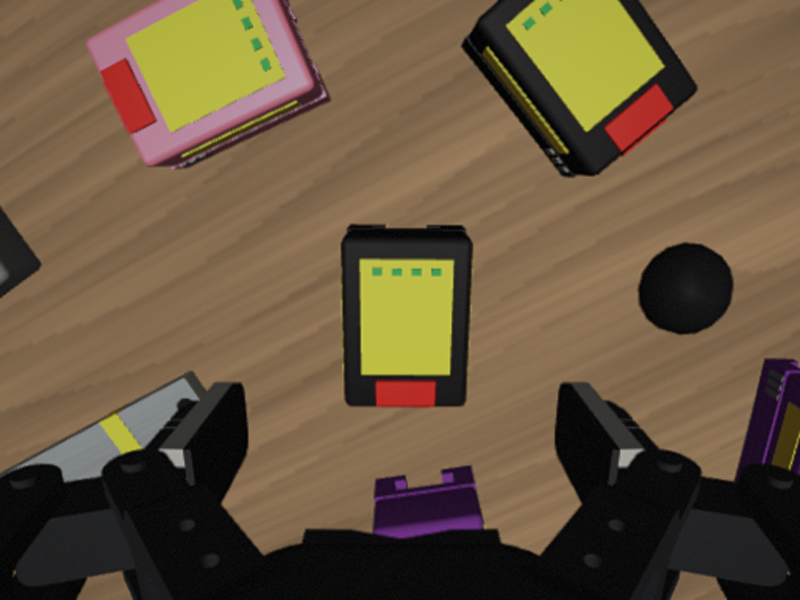

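Run:
```python
from h import *
f=grab('wrist');s=bot.sense();R=np.array(s['tool_rot']);t=np.array(s['tcp_pos'])
B=lambda a:np.array(a,float)*.64-.2
M=np.array([(.038,.027),(.038,-.027),(-.038,-.027),(-.038,.027)])
W=pl(f,B([(342,236),(472,236),(466,404),(345,404)]),.044)[:,:2]; x,r=fit2d(W,M); print(x.round(4),(r*1e3).round(1).tolist())
print(proj(f,[t+R@np.array([0,0,-.02+d]) for d in (0,.05)])/.64)
# fingertip
print((R.T@(np.array([*x[:2],t[2]])-t)).round(4))
```

```text
[ 0.4423 -0.3094 -0.4674] [[1.6, 0.4], [0.5, -1.2], [-1.3, 0.1], [-0.8, 0.8]]
[[401.74439853 426.63158765]
 [401.48332962 356.54091795]]
[0.0004 0.0019 0.    ]
```

Request:
{"method": "step_arm", "body": {
  "steps": [
    [[0.05,0.19,3,0.004],[0,0,3,0],[0,0,2.5,0],[0,0,1.2,0],[0,0,0.4,0],[0,0,0,0],[0,0,0,0]]
  ]
}}

```text
time_s: 15.58
tcp_pos: [0.4426, -0.3102, 0.0105]
tool_rot: [[0.891, -0.454, 0.001], [-0.454, -0.891, -0.001], [0.002, 0.0, -1.0]]
wrist_force: [0.9, -0.2, 0.6]
gripper_width: 0.0853
```

Request:
{"method": "step_arm", "body": {
  "steps": [
    [[0,0,0,0],[0,0,0,0],[0,0,0,0],[0,0,0,0],[0,0,0,0],[0,0,0,0]]
  ],
  "fingers": 1,
  "newtons": 80
}}

```text
time_s: 16.08
tcp_pos: [0.4423, -0.3101, 0.0104]
tool_rot: [[0.891, -0.455, 0.001], [-0.455, -0.891, -0.001], [0.002, 0.0, -1.0]]
wrist_force: [-2.2, 1.2, 15.9]
gripper_width: 0.053
```

Request:
{"method": "step_arm", "body": {
  "steps": [
    [[0,0,-2,0],[0,0,-3,0],[0,0,-3,0],[0,0,-2,0],[0,0,0,0]]
  ]
}}

```text
time_s: 16.5
tcp_pos: [0.4434, -0.3111, 0.1133]
tool_rot: [[0.891, -0.455, 0.005], [-0.455, -0.891, -0.004], [0.006, 0.002, -1.0]]
wrist_force: [0.6, -0.5, -1.6]
gripper_width: 0.0534
```

```bash
python3 - <<'E'
from h import *
for n in ['wrist']:
    f=grab(n)
    cv2.imwrite('pics/%s10b.png'%n,cv2.resize(f['frame'][:,:,::-1],(800,600),interpolation=cv2.INTER_CUBIC))
E
python3 plan.py 0.54 -0.067 0.13 0.079
```

```text
shift cm [ -2.4  -26.11  -1.91] turn -0.551 rows min 6.411716298095229 now [ 0.4428 -0.3105  0.1113] yaw -0.472
```

View pics/wrist10b.png

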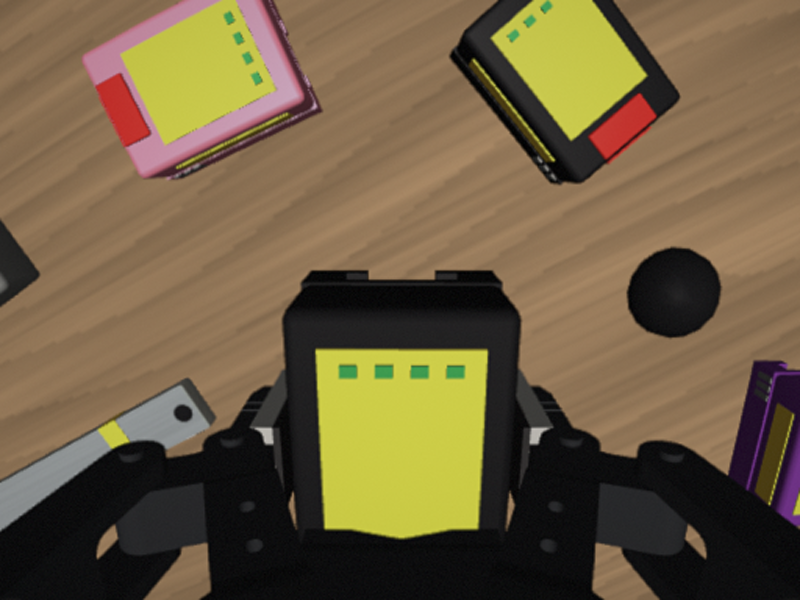

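Request:
{"method": "step_arm", "body": {
  "steps": [
    [[0,0,-0.4,-0.11],[0,0,-0.4,-0.11],[0,0,-0.4,-0.11],[0,0,-0.4,-0.11],[0,0,-0.3,-0.111],[1.45,-2.94,0,0],[1.45,-2.94,0,0],[1.45,-2.94,0,0],[1.45,-2.94,0,0],[1.45,-2.94,0,0],[1.45,-2.94,0,0],[1.45,-2.94,0,0]]
  ]
}}

```text
time_s: 17.55
tcp_pos: [0.5265, -0.0948, 0.127]
tool_rot: [[0.997, 0.079, -0.002], [0.079, -0.997, 0.001], [-0.002, -0.001, -1.0]]
wrist_force: [0.7, -0.7, -2.0]
gripper_width: 0.0531
```

Request:
{"method": "step_arm", "body": {
  "steps": [
    [[1.45,-2.94,0,0],[0,0,0,0],[0,0,0,0],[0,0,0,0]]
  ]
}}

```text
time_s: 17.88
tcp_pos: [0.5383, -0.0661, 0.1273]
tool_rot: [[0.997, 0.079, -0.002], [0.079, -0.997, 0.0], [-0.002, -0.0, -1.0]]
wrist_force: [-1.0, 0.1, -1.9]
gripper_width: 0.0531
```

```bash
python3 - <<'E'
from h import *
for n in ['wrist']:
    f=grab(n)
    cv2.imwrite('pics/%s11b.png'%n,cv2.resize(f['frame'][:,:,::-1],(800,600),interpolation=cv2.INTER_CUBIC))
E
python3 plan.py 0.56 -0.066 0.04 0.079
```

```text
shift cm [2.18 0.11 8.74] turn -0.0 rows min 2.1980932936104987 now [ 0.5383 -0.0666  0.1275] yaw 0.0786
```

View pics/wrist11b.png

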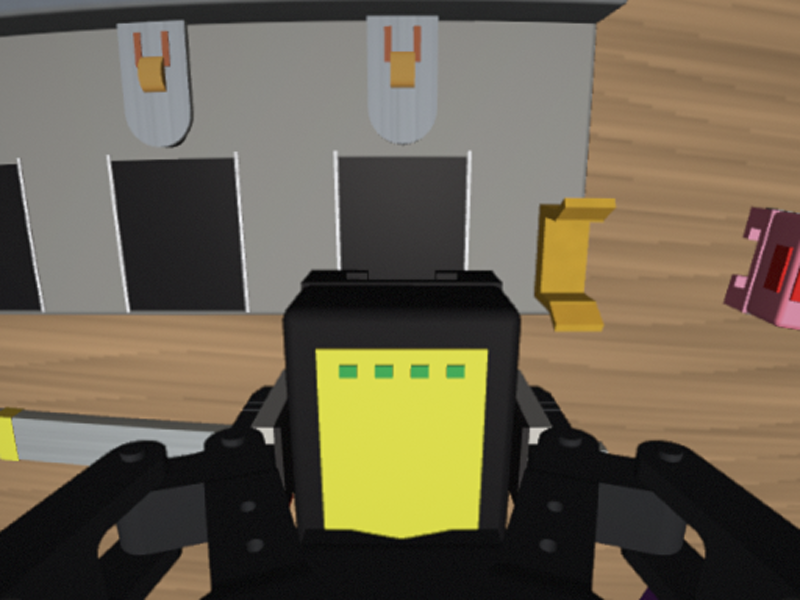

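Run:
```python
from h import *
f=grab('wrist');s=bot.sense();R=np.array(s['tool_rot']);t=np.array(s['tcp_pos'])
print(np.arctan2(R[1,0],R[0,0]))
B=lambda a:np.array(a,float)*.64-.2
def loc(q,z): 
    W=pl(f,B(q),z); return W
e=loc([(130,311),(530,311)],.028); d=e[1]-e[0]; print('front edge yaw',np.arctan2(d[0],-d[1]), (R.T@(e-t).T).T.round(4).tolist())
e=loc([(157,146),(403,143)],.039); d=e[1]-e[0]; print('tips yaw',np.arctan2(d[0],-d[1]),np.linalg.norm(d), (R.T@(e-t).T).T.round(4).tolist())
e=loc([(403,143),(402.5,18)],.039); d=e[1]-e[0]; print('shoe axis yaw',np.arctan2(d[1],d[0]),np.linalg.norm(d), (R.T@(e-t).T).T.round(4).tolist())
e=loc([(336,152),(470,152),(468,265),(338,265)],.028);print((R.T@(e-t).T).T.round(4).tolist())
e=loc([(288,320),(518,320)],t[2]-.0104+.044);print('pack',(R.T@(e-t).T).T.round(4).tolist())
```

```text
0.07787204854952763
front edge yaw 0.07859161843844772 [[-0.0032, -0.1336, 0.0997], [-0.0031, 0.0619, 0.0996]]
tips yaw 0.07861883290067717 0.1062429210573189 [[0.0741, -0.1058, 0.0886], [0.0742, 0.0004, 0.0886]]
shoe axis yaw 0.08305051153754438 0.04952798014367678 [[0.0742, 0.0004, 0.0886], [0.1238, 0.0001, 0.0885]]
[[0.0708, -0.0295, 0.0996], [0.0708, 0.0304, 0.0996], [0.0194, 0.0311, 0.0996], [0.0194, -0.03, 0.0996]]
pack [[0.0333, -0.0249, -0.0336], [0.0333, 0.0249, -0.0336]]
```

Request:
{"method": "step_arm", "body": {
  "steps": [
    [[1.1,0.03,1.5,0],[1.1,0,2.5,0],[0,0,2.5,0],[0,0,1.5,0],[0,0,0.5,0],[0,0,0.2,0],[0,0,0,0],[0,0,0,0]]
  ]
}}

```text
time_s: 18.65
tcp_pos: [0.5614, -0.0652, 0.0421]
tool_rot: [[0.997, 0.078, 0.001], [0.078, -0.997, -0.0], [0.001, 0.0, -1.0]]
wrist_force: [-0.4, 0.8, -2.0]
gripper_width: 0.0529
```

```bash
python3 - <<'E'
from h import *
s=bot.sense();print({k:np.round(s[k],4).tolist() for k in('tcp_pos','wrist_force','torque','gripper_width')})
for n in ['wrist','side']:
    f=grab(n)
    cv2.imwrite('pics/%s12b.png'%n,cv2.resize(f['frame'][:,:,::-1],(800,600),interpolation=cv2.INTER_CUBIC))
E
python3 plan.py 0.56 -0.066 0.0385 0.079
```

```text
{'tcp_pos': [0.5614, -0.0652, 0.0421], 'wrist_force': [-0.4434, 0.7626, -2.0342], 'torque': [-0.0377, 0.0241, -0.0159], 'gripper_width': 0.0529}
shift cm [-0.16  0.09  0.37] turn -0.0 rows min 0.10060676127319831 now [ 0.5615 -0.065   0.0422] yaw 0.0786
```

View pics/wrist12b.png

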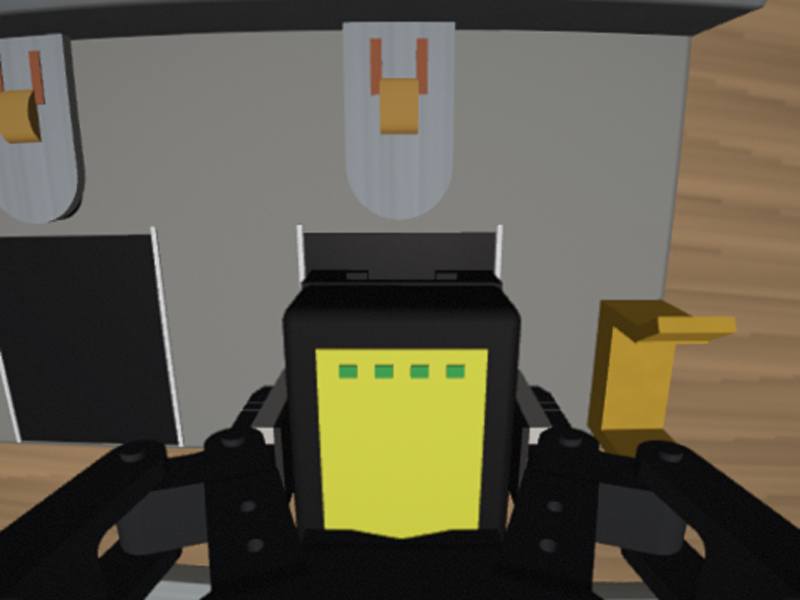

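Request:
{"method": "step_arm", "body": {
  "steps": [
    [[0,-0.05,0.2,0],[0,0,0.12,0],[0,0,0,0],[0,0,0,0]]
  ]
}}

```text
time_s: 19.08
tcp_pos: [0.5611, -0.0642, 0.0385]
tool_rot: [[0.997, 0.079, 0.001], [0.079, -0.997, -0.0], [0.001, 0.0, -1.0]]
wrist_force: [-1.8, -1.1, 5.3]
gripper_width: 0.0529
```

Request:
{"method": "step_arm", "body": {
  "steps": [
    [[0.5,0,0,0],[0.5,0,0,0],[0.5,0,0,0],[0.5,0,0,0],[0.5,0,0,0],[0,0,0,0]]
  ]
}}

```text
time_s: 19.58
tcp_pos: [0.5867, -0.0622, 0.0385]
tool_rot: [[0.997, 0.079, 0.001], [0.079, -0.997, -0.0], [0.001, 0.0, -1.0]]
wrist_force: [2.8, 1.2, 6.6]
gripper_width: 0.0533
```

Request:
{"method": "step_arm", "body": {
  "steps": [
    [[0.5,0,0,0],[0.5,0,0,0],[0.5,0,0,0],[0.3,0,0,0],[0.3,0,0,0],[0.3,0,0,0],[0.2,0,0,0],[0,0,0,0]]
  ]
}}

```text
time_s: 20.25
tcp_pos: [0.6124, -0.0601, 0.0385]
tool_rot: [[0.997, 0.079, 0.001], [0.079, -0.997, -0.0], [0.001, 0.0, -1.0]]
wrist_force: [0.8, 1.6, 6.4]
gripper_width: 0.0527
```

Run:
```python
from h import *
for n in ['wrist']:
    f=grab(n)
    cv2.imwrite('pics/%s13b.png'%n,cv2.resize(f['frame'][:,:,::-1],(800,600),interpolation=cv2.INTER_CUBIC))
```

```text
(no output)
```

View pics/wrist13b.png

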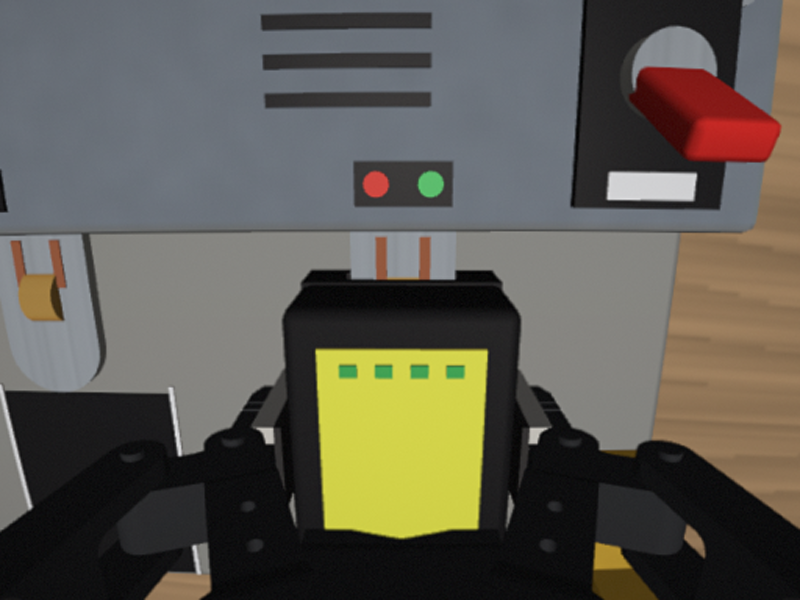

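Run:
```python
from h import *
f=grab('wrist');s=bot.sense();R=np.array(s['tool_rot']);t=np.array(s['tcp_pos'])
B=lambda a:np.array(a,float)*.64-.2
L=lambda q,z:(R.T@(pl(f,B(q),z)-t).T).T.round(4).tolist()
print('psu',L([(400,231)],.062),'led center',L([(403,184)],.062),'end bottom',L([(357,271),(446,271),(330,271)],.033),L([(400,281)],.06),'noseMid',L([(65,389)],.039))
```

```text
psu [[0.0512, -0.0003, -0.0234]] led center [[0.0616, 0.0004, -0.0234]] end bottom [[0.036, -0.0127, 0.0056], [0.036, 0.0128, 0.0056], [0.036, -0.0205, 0.0056]] [[0.0392, -0.0003, -0.0214]] noseMid [[0.001, -0.1026, -0.0005]]
```

Request:
{"method": "step_arm", "body": {
  "steps": [
    [[0.2,0,0,0],[0.2,0,0,0],[0.2,0,0,0],[0.2,0,0,0],[0.2,0,0,0],[0,0,0,0]]
  ]
}}

```text
time_s: 20.85
tcp_pos: [0.6228, -0.0594, 0.0385]
tool_rot: [[0.997, 0.079, 0.002], [0.079, -0.997, -0.0], [0.002, 0.0, -1.0]]
wrist_force: [4.4, 2.7, 5.1]
gripper_width: 0.0529
```

Run:
```python
from h import *
f=grab('wrist');s=bot.sense();R=np.array(s['tool_rot']);t=np.array(s['tcp_pos'])
cv2.imwrite('pics/w14.png',cv2.resize(f['frame'][80:380,100:440,::-1],None,fx=2,fy=2,interpolation=cv2.INTER_CUBIC))
print(t,s['wrist_force'],s['torque'])
```

```text
[ 0.62278551 -0.05935812  0.03852141] [3.99480085 2.21525281 5.75806077] [ 0.43481741 -0.83594635  0.07056217]
```

View pics/w14.png

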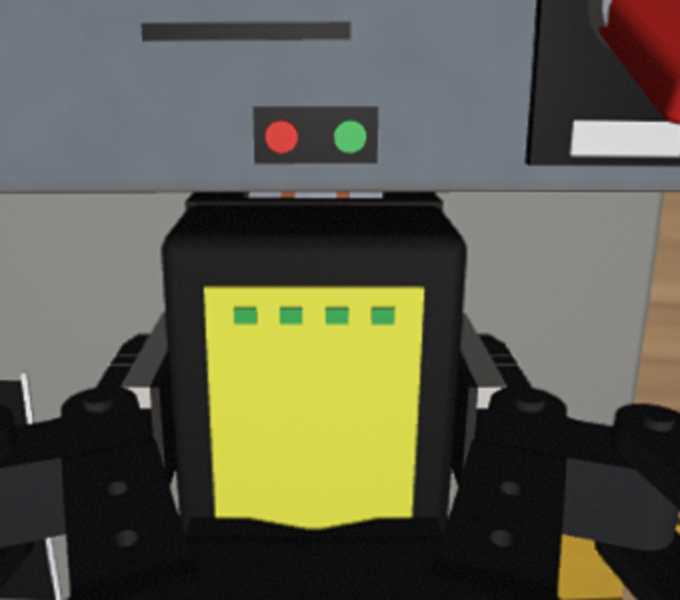

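Request:
{"method": "step_arm", "body": {
  "steps": [
    [[0.1,0,0,0],[0,0,0,0],[0,0,0,0]]
  ]
}}

```text
time_s: 21.15
tcp_pos: [0.623, -0.0593, 0.0385]
tool_rot: [[0.997, 0.079, 0.001], [0.079, -0.997, -0.0], [0.001, 0.0, -1.0]]
wrist_force: [1.3, 1.6, 8.1]
gripper_width: 0.0526
```

Request:
{"method": "step_arm", "body": {
  "steps": [
    [[0.1,0,0,0],[0,0,0,0],[0,0,0,0]]
  ]
}}

```text
time_s: 21.4
tcp_pos: [0.6233, -0.0593, 0.0384]
tool_rot: [[0.997, 0.079, -0.0], [0.079, -0.997, -0.0], [-0.0, 0.0, -1.0]]
wrist_force: [-3.4, 1.1, 11.7]
gripper_width: 0.0529
```

Request:
{"method": "step_arm", "body": {
  "steps": [
    [[0.1,0,0,0],[0.1,0,0,0],[0,0,0,0],[0,0,0,0],[0,0,0,0]]
  ]
}}

```text
time_s: 21.82
tcp_pos: [0.6244, -0.0591, 0.0385]
tool_rot: [[0.997, 0.079, -0.002], [0.079, -0.997, -0.0], [-0.002, -0.0, -1.0]]
wrist_force: [-8.5, 0.2, 15.8]
gripper_width: 0.0529
```

Run:
```python
from h import *
f=grab('wrist');s=bot.sense();R=np.array(s['tool_rot']);t=np.array(s['tcp_pos'])
cv2.imwrite('pics/w15.png',cv2.resize(f['frame'][80:380,100:440,::-1],None,fx=2,fy=2,interpolation=cv2.INTER_CUBIC))
print(t,s['wrist_force'],s['torque'])
```

```text
[ 0.62438668 -0.05913529  0.03844458] [-8.90612282 -1.37831002 15.83194192] [-0.19464542  1.09986108 -0.00810201]
```

View pics/w15.png

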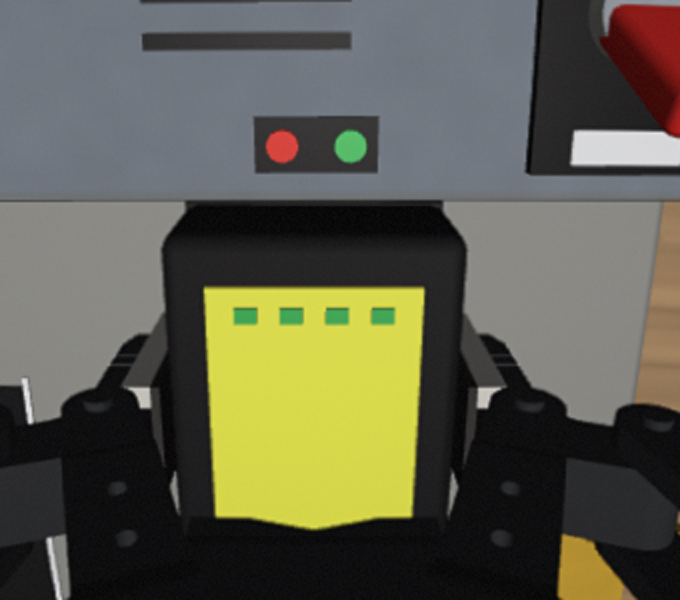

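Run:
```python
from h import *
f=grab('wrist');s=bot.sense();R=np.array(s['tool_rot']);t=np.array(s['tcp_pos'])
L=lambda q,z:(R.T@(pl(f,np.array(q,float),z)-t).T).T.round(4).tolist()
print(t,'psu edge rel',L([(254.8,179.3)],.062), 'pack end', L([(254.8,182.5)],.06),L([(254.8,182.5)],.065))
```

```text
[ 0.62439494 -0.05913926  0.03846403] psu edge rel [[0.0398, -0.0007, -0.0236]] pack end [[0.0381, -0.0007, -0.0216]] [[0.0393, -0.0007, -0.0266]]
```

Request:
{"method": "step_arm", "body": {
  "steps": [
    [[0,0,-0.1,0],[0,0,0,0],[0,0,0,0],[0,0,0,0],[0,0,-2,0],[0,0,-3,0],[0,0,-3,0],[0,0,-3,0],[0,0,0,0],[0,0,0,0]]
  ],
  "fingers": 0.18
}}

```text
time_s: 22.75
tcp_pos: [0.6266, -0.0593, 0.1506]
tool_rot: [[0.997, 0.079, 0.003], [0.079, -0.997, -0.001], [0.003, 0.001, -1.0]]
wrist_force: [-0.4, -1.3, -0.6]
gripper_width: 0.07
```

Run:
```python
from h import *
f=grab('wrist');s=bot.sense();R=np.array(s['tool_rot']);t=np.array(s['tcp_pos'])
cv2.imwrite('pics/w16.png',cv2.resize(f['frame'][:,:,::-1],(800,600),interpolation=cv2.INTER_CUBIC))
print(t,s['wrist_force'],s['torque'])
```

```text
[ 0.62565933 -0.05910189  0.14905191] [-0.57463027 -0.35412652 -0.52033394] [-0.00557149  0.00822476 -0.01936728]
```

View pics/w16.png

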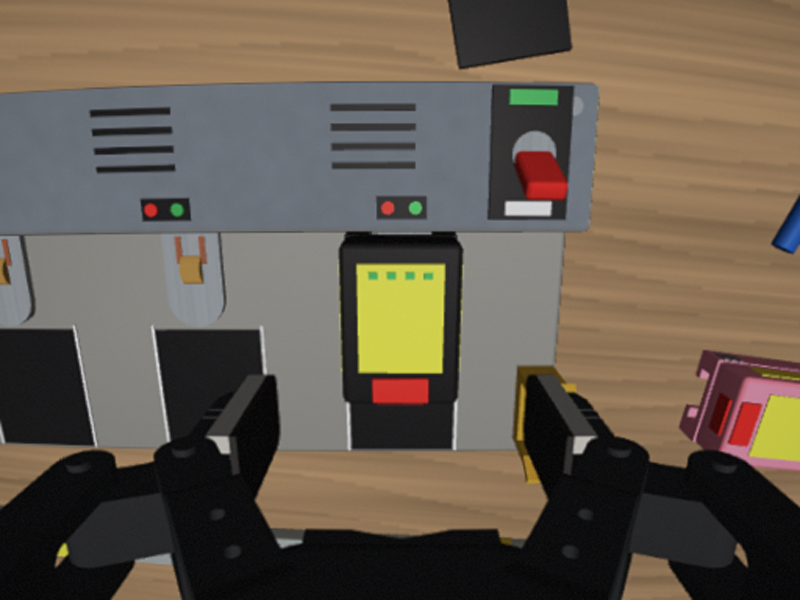

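```bash
python3 - <<'E'
from h import *
f=grab('wrist');s=bot.sense();R=np.array(s['tool_rot']);t=np.array(s['tcp_pos'])
B=lambda a:np.array(a,float)*.64-.2
L=lambda q,z:(R.T@(pl(f,B(q),z)-t).T).T.round(4).tolist()
print('psu',L([(400,232)],.062),'nose',L([(196,325)],.039),'front edge',L([(400,449)],.028),'pack rear',L([(350,403),(450,403)],.072),'pack front top',L([(400,240)],.072))
E
python3 plan.py 0.505 -0.416 0.14 0.243
```

```text
psu [[0.0371, -0.0004, 0.0862]] nose [[-0.0129, -0.1049, 0.1093]] front edge [[-0.0902, -0.0005, 0.1203]] pack rear [[-0.04, -0.0234, 0.0763], [-0.04, 0.0226, 0.0763]] pack front top [[0.0351, -0.0004, 0.0762]]
shift cm [-14.79  34.64   0.83] turn -0.164 rows min 9.189313487775115 now [ 0.6252 -0.059   0.1482] yaw 0.0788
```

Request:
{"method": "step_arm", "body": {
  "steps": [
    [[-1.48,3.46,0.08,0],[-1.48,3.46,0.08,0],[-1.48,3.46,0.08,0],[-1.48,3.46,0.08,0],[-1.48,3.46,0.08,0],[-1.48,3.46,0.08,0],[-1.48,3.46,0.08,0],[-1.48,3.46,0.08,0],[-1.48,3.46,0.08,0],[-1.48,3.46,0.08,0],[0,0,0,-0.082],[0,0,0,-0.082]]
  ],
  "fingers": 0
}}

```text
time_s: 23.85
tcp_pos: [0.5037, -0.4174, 0.139]
tool_rot: [[0.971, 0.241, -0.002], [0.241, -0.971, 0.002], [-0.001, -0.002, -1.0]]
wrist_force: [1.2, 0.9, 0.0]
gripper_width: 0.0852
```

Request:
{"method": "step_arm", "body": {
  "steps": [
    [[0,0,0,0],[0,0,0,0]]
  ]
}}

```text
time_s: 24.02
tcp_pos: [0.5049, -0.4152, 0.1397]
tool_rot: [[0.971, 0.238, -0.002], [0.238, -0.971, 0.002], [-0.001, -0.002, -1.0]]
wrist_force: [-0.1, 0.4, -0.3]
gripper_width: 0.0854
```

Run:
```python
from h import *
f=grab('wrist');s=bot.sense();R=np.array(s['tool_rot']);t=np.array(s['tcp_pos'])
cv2.imwrite('pics/w17.png',cv2.resize(f['frame'][:,:,::-1],(800,600),interpolation=cv2.INTER_CUBIC))
f=grab('top')
cv2.imwrite('pics/t17.png',cv2.resize(f['frame'][:,:,::-1],(800,600),interpolation=cv2.INTER_CUBIC))
```

```text
(no output)
```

View pics/w17.png

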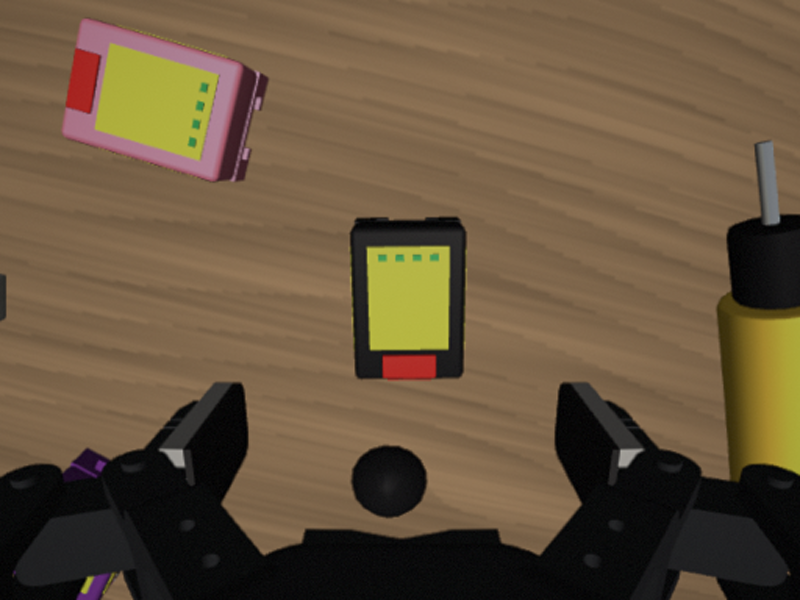

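View pics/t17.png

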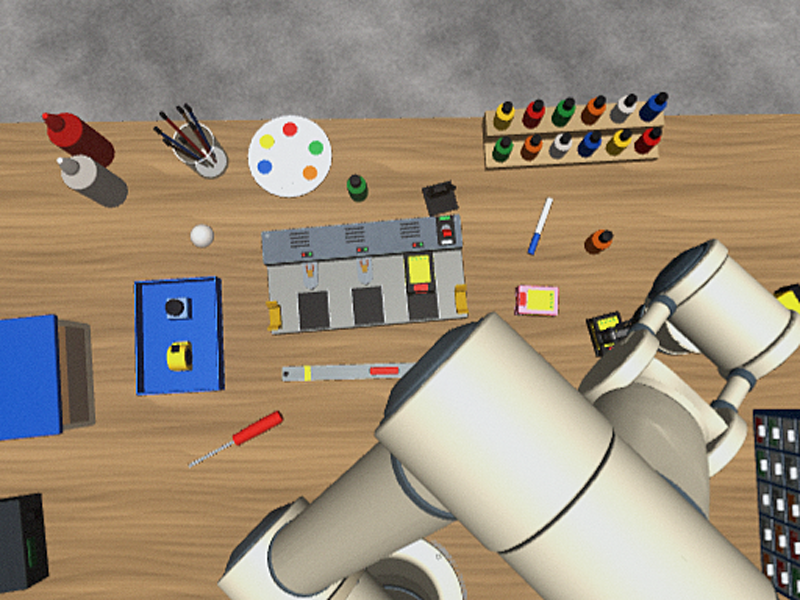

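```bash
python3 - <<'E'
from h import *
f=grab('wrist');s=bot.sense();R=np.array(s['tool_rot']);t=np.array(s['tcp_pos'])
B=lambda a:np.array(a,float)*.64-.2
M=np.array([(.038,.027),(.038,-.027),(-.038,-.027),(-.038,.027)])
W=pl(f,B([(351,230),(466,230),(463,378),(356,378)]),.044)[:,:2]; x,r=fit2d(W,M); print(x.round(4),(r*1e3).round(1).tolist())
print((R.T@(np.array([*x[:2],t[2]])-t)).round(4))
E
python3 plan.py 0.505 -0.416 0.0105 0.243
```

```text
[ 0.506  -0.4185 -6.0357] [[1.2, 1.0], [1.9, -0.5], [-1.3, -0.8], [-1.9, 0.3]]
[-0.0003  0.0035 -0.    ]
shift cm [-0.06  0.09 13.  ] turn -0.002 rows min 3.1706265241310536 now [ 0.5054 -0.4151  0.1405] yaw 0.2413
```

Request:
{"method": "step_arm", "body": {
  "steps": [
    [[0,0.35,3.3,-0.006],[0,0,3.3,0],[0,0,3,0],[0,0,2,0],[0,0,1,0],[0,0,0.4,0],[0,0,0,0],[0,0,0,0]]
  ]
}}

```text
time_s: 24.83
tcp_pos: [0.5069, -0.4195, 0.0122]
tool_rot: [[0.969, 0.246, 0.001], [0.246, -0.969, -0.001], [0.001, 0.001, -1.0]]
wrist_force: [0.2, 0.3, -0.1]
gripper_width: 0.0855
```

Request:
{"method": "step_arm", "body": {
  "steps": [
    [[0,0,0,0],[0,0,0,0],[0,0,0,0],[0,0,0,0],[0,0,0,0],[0,0,0,0]]
  ],
  "fingers": 1,
  "newtons": 80
}}

```text
time_s: 25.33
tcp_pos: [0.5066, -0.4195, 0.0123]
tool_rot: [[0.969, 0.246, 0.001], [0.246, -0.969, -0.001], [0.001, 0.001, -1.0]]
wrist_force: [-1.4, 2.9, 10.5]
gripper_width: 0.0528
```

Request:
{"method": "step_arm", "body": {
  "steps": [
    [[0,0,-2,0],[0,0,-3,0],[0,0,-3,0],[0,0,-3,0],[0,0,-0.8,0],[0,0,0,0]]
  ]
}}

```text
time_s: 25.83
tcp_pos: [0.5072, -0.42, 0.1318]
tool_rot: [[0.969, 0.246, 0.003], [0.246, -0.969, -0.003], [0.002, 0.004, -1.0]]
wrist_force: [-0.7, -0.5, -3.6]
gripper_width: 0.053
```

Run:
```python
from h import *
f=grab('wrist')
cv2.imwrite('pics/w18.png',cv2.resize(f['frame'][:,:,::-1],(800,600),interpolation=cv2.INTER_CUBIC))
import plan
bx,by,yw=0.6135,0.0443,0.079
# bay2 , 82 mm in front
d=.082; plan.plan(bx-d*np.cos(yw),by-d*np.sin(yw),.127,yw)
s=bot.sense();t=np.array(s['tcp_pos']);w=np.array([bx-d*np.cos(yw),by-d*np.sin(yw),.127])-t
print('after turn', (w[0]*np.cos(yw)+w[1]*np.sin(yw))*100,(w[0]*np.sin(yw)-w[1]*np.cos(yw))*100)
```

```text
shift cm [ 13.71 -43.68   0.21] turn 0.17 rows min 11.16590833446684 now [ 0.5064 -0.4193  0.1296] yaw 0.2488
after turn 6.137499879599442 -45.36621391110891
```

View pics/w18.png

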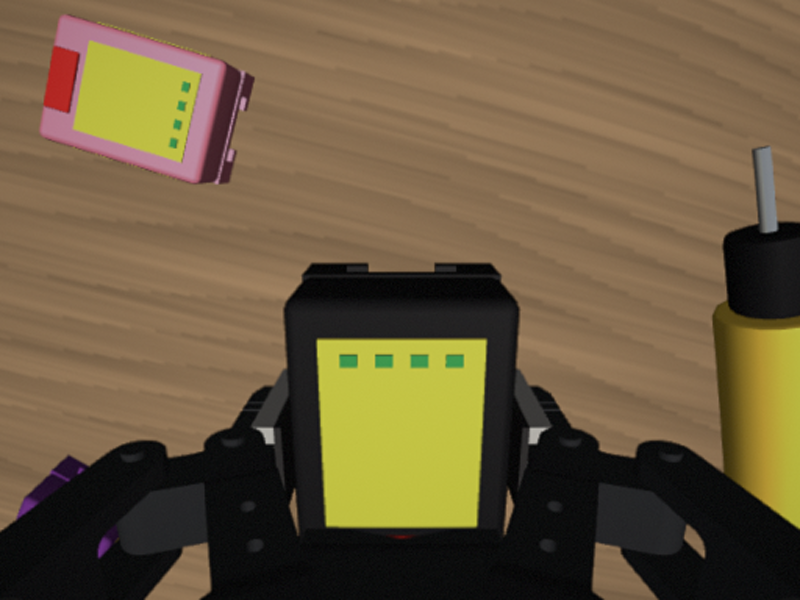

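Request:
{"method": "step_arm", "body": {
  "steps": [
    [[0,0,-0.5,0.085],[0,0,-0.5,0.085],[0.51,-3.78,0,0],[0.51,-3.78,0,0],[0.51,-3.78,0,0],[0.51,-3.78,0,0],[0.51,-3.78,0,0],[0.51,-3.78,0,0],[0.51,-3.78,0,0],[0.51,-3.78,0,0],[0.51,-3.78,0,0],[0.51,-3.78,0,0]]
  ]
}}

```text
time_s: 26.88
tcp_pos: [0.5259, -0.0363, 0.1372]
tool_rot: [[0.997, 0.078, -0.003], [0.078, -0.997, 0.001], [-0.003, -0.001, -1.0]]
wrist_force: [0.9, -0.2, -3.5]
gripper_width: 0.0526
```

Request:
{"method": "step_arm", "body": {
  "steps": [
    [[0.51,-3.78,0.4,0],[0.51,-3.78,0.4,0],[0,0,0.3,0],[0,0,0,0],[0,0,0,0],[0,0,0,0]]
  ]
}}

```text
time_s: 27.38
tcp_pos: [0.5311, 0.0371, 0.1272]
tool_rot: [[0.997, 0.078, -0.001], [0.078, -0.997, -0.0], [-0.001, -0.0, -1.0]]
wrist_force: [-1.1, -0.0, -3.8]
gripper_width: 0.053
```

```bash
python3 - <<'E'
from h import *
for n in ['wrist']:
    f=grab(n)
    cv2.imwrite('pics/w19.png',cv2.resize(f['frame'][:,:,::-1],(800,600),interpolation=cv2.INTER_CUBIC))
E
python3 plan.py 0.56 0.04 0.0403 0.079
```

```text
shift cm [ 2.9  -0.08  8.72] turn -0.002 rows min 2.2409001335290895 now [0.5313 0.0369 0.1275] yaw 0.0774
```

View pics/w19.png

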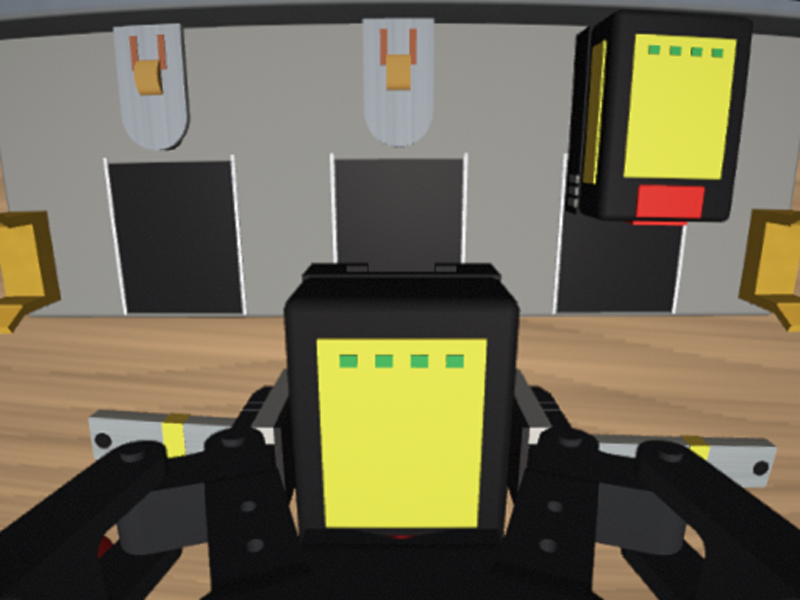

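Run:
```python
from h import *
f=grab('wrist');s=bot.sense();R=np.array(s['tool_rot']);t=np.array(s['tcp_pos'])
B=lambda a:np.array(a,float)*.64-.2
L=lambda q,z:(R.T@(pl(f,B(q),z)-t).T).T.round(4).tolist()
print('nose',L([(398.5,146),(157,150)],.039),'base',L([(398.5,20)],.039),'strips',L([(332,155),(466,155)],.028),'edge',L([(130,314),(720,314)],.028))
print('pack end',L([(400,275)],t[2]-.0123+.034),'gap mid x',L([(286,320),(518,320)],t[2]-.0123+.044))
```

```text
nose [[0.0729, -0.0012, 0.0887], [0.0724, -0.1057, 0.0887]] base [[0.1229, -0.0012, 0.0887]] strips [[0.0694, -0.031, 0.0997], [0.0693, 0.0289, 0.0997]] edge [[-0.0048, -0.1336, 0.0997], [-0.0049, 0.1583, 0.0997]]
pack end [[0.0406, -0.0004, -0.0217]] gap mid x [[0.0327, -0.0255, -0.0317], [0.0326, 0.0256, -0.0317]]
```

Request:
{"method": "step_arm", "body": {
  "steps": [
    [[1.1,-0.1,1.5,0],[1.1,0,2.5,0],[0,0,2.5,0],[0,0,1.2,0],[0,0,0.5,0],[0,0,0.2,0],[0,0,0,0],[0,0,0,0]]
  ]
}}

```text
time_s: 28.15
tcp_pos: [0.5539, 0.0403, 0.0449]
tool_rot: [[0.997, 0.078, 0.001], [0.078, -0.997, -0.0], [0.001, 0.0, -1.0]]
wrist_force: [0.5, -0.1, -3.1]
gripper_width: 0.0527
```

Run:
```python
from h import *
for n in ['wrist']:
    f=grab(n)
    cv2.imwrite('pics/w20.png',cv2.resize(f['frame'][:,:,::-1],(800,600),interpolation=cv2.INTER_CUBIC))
```

```text
(no output)
```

View pics/w20.png

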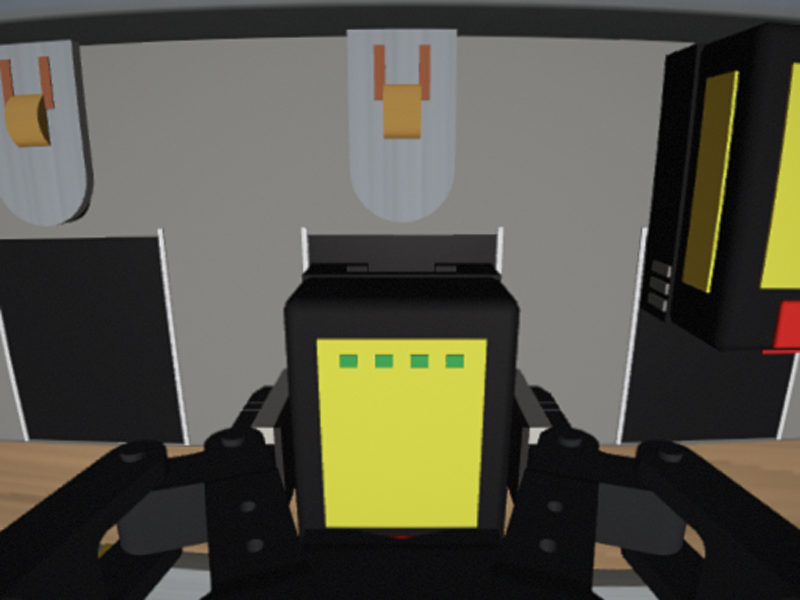

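Request:
{"method": "step_arm", "body": {
  "steps": [
    [[0,0,0.25,0],[0,0,0.2,0],[0,0,0,0],[0,0,0,0]]
  ]
}}

```text
time_s: 28.53
tcp_pos: [0.5539, 0.0406, 0.0403]
tool_rot: [[0.997, 0.079, 0.002], [0.079, -0.997, -0.0], [0.002, 0.0, -1.0]]
wrist_force: [-1.6, -0.8, 9.9]
gripper_width: 0.0533
```

Request:
{"method": "step_arm", "body": {
  "steps": [
    [[0.5,0,0,0],[0.5,0,0,0],[0.5,0,0,0],[0.5,0,0,0],[0.5,0,0,0],[0,0,0,0]]
  ]
}}

```text
time_s: 29.03
tcp_pos: [0.5788, 0.0427, 0.0403]
tool_rot: [[0.997, 0.079, 0.001], [0.079, -0.997, -0.0], [0.001, 0.0, -1.0]]
wrist_force: [-2.3, 0.9, 10.9]
gripper_width: 0.0526
```

Request:
{"method": "step_arm", "body": {
  "steps": [
    [[0.4,0,0,0],[0.4,0,0,0],[0.4,0,0,0],[0.4,0,0,0],[0.3,0,0,0],[0.3,0,0,0],[0.3,0,0,0],[0.3,0,0,0],[0.3,0,0,0],[0.2,0,0,0],[0,0,0,0]]
  ]
}}

```text
time_s: 29.95
tcp_pos: [0.6125, 0.0454, 0.0404]
tool_rot: [[0.997, 0.079, 0.003], [0.079, -0.997, 0.0], [0.003, 0.0, -1.0]]
wrist_force: [2.4, 0.5, 7.2]
gripper_width: 0.0527
```

Request:
{"method": "step_arm", "body": {
  "steps": [
    [[0.15,0,0,0],[0.15,0,0,0],[0,0,0,0],[0,0,0,0]]
  ]
}}

```text
time_s: 30.28
tcp_pos: [0.614, 0.0455, 0.0403]
tool_rot: [[0.997, 0.079, 0.0], [0.079, -0.997, -0.0], [0.0, 0.0, -1.0]]
wrist_force: [-6.3, 0.7, 12.1]
gripper_width: 0.053
```

Run:
```python
from h import *
f=grab('wrist')
cv2.imwrite('pics/w21.png',cv2.resize(f['frame'][:,:,::-1],(800,600),interpolation=cv2.INTER_CUBIC))
```

```text
(no output)
```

View pics/w21.png

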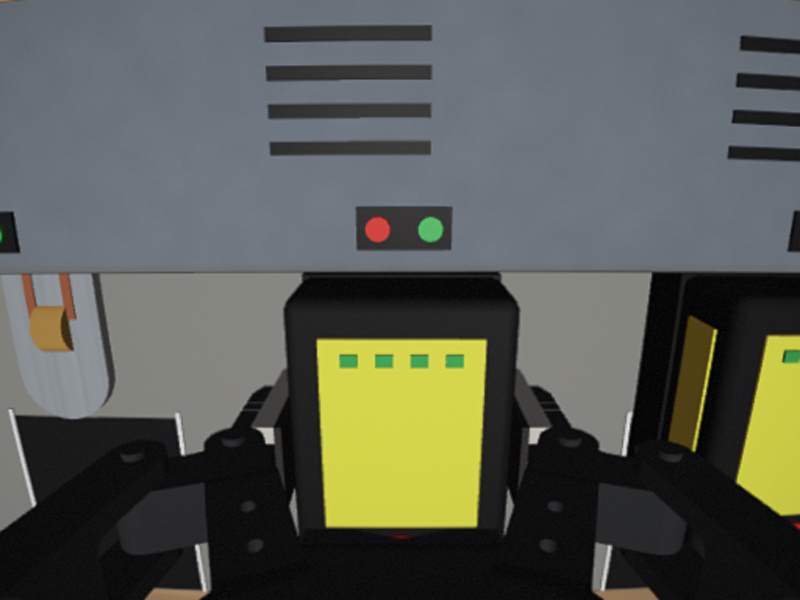

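Request:
{"method": "step_arm", "body": {
  "steps": [
    [[0.1,0,0,0],[0,0,0,0],[0,0,0,0]]
  ]
}}

```text
time_s: 30.58
tcp_pos: [0.6147, 0.0456, 0.0403]
tool_rot: [[0.997, 0.079, -0.0], [0.079, -0.997, -0.0], [-0.0, 0.0, -1.0]]
wrist_force: [-8.3, -0.5, 13.3]
gripper_width: 0.053
```

Request:
{"method": "step_arm", "body": {
  "steps": [
    [[0,0,-0.1,0],[0,0,0,0],[0,0,0,0],[0,0,0,0],[0,0,-2,0],[0,0,-3,0],[0,0,-3,0],[0,0,-3,0],[-2,0,-3,0],[-2,0,-2,0],[-2,0,0,0],[0,0,0,0]]
  ],
  "fingers": 0.18
}}

```text
time_s: 31.58
tcp_pos: [0.5527, 0.0408, 0.2017]
tool_rot: [[0.997, 0.079, 0.0], [0.079, -0.997, -0.0], [0.0, 0.0, -1.0]]
wrist_force: [1.3, 0.0, 0.1]
gripper_width: 0.0704
```

Run:
```python
from h import *
f=grab('wrist')
cv2.imwrite('pics/w22.png',cv2.resize(f['frame'][:,:,::-1],(800,600),interpolation=cv2.INTER_CUBIC))
print(bot.sense()['tcp_pos'])
```

```text
[0.55420148 0.04078248 0.20114708]
```

View pics/w22.png

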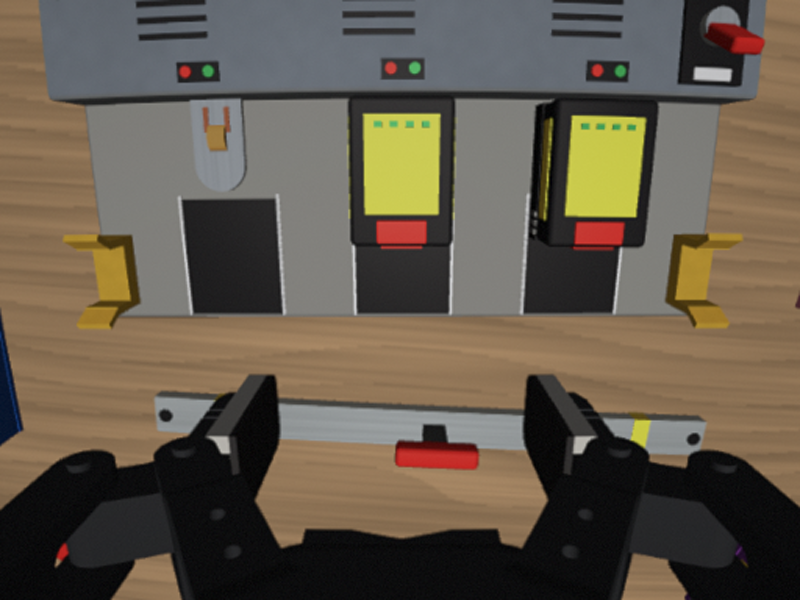

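Run:
```python
from h import *
f=grab('wrist');s=bot.sense();R=np.array(s['tool_rot']);t=np.array(s['tcp_pos'])
B=lambda a:np.array(a,float)*.64-.2
h=pl(f,B([(166,415),(694,439)]),.012);g=pl(f,B([(397,455),(478,457)]),.045);d=h[0]-h[1]
print('holes',h.round(4),h.mean(0),'yaw',np.arctan2(-d[0],d[1]),np.linalg.norm(d));d=g[0]-g[1];print('grip',g.round(4),g.mean(0),np.arctan2(-d[0],d[1]),np.linalg.norm(d))
L=lambda q,z:(R.T@(pl(f,B(q),z)-t).T).T.round(4).tolist()
print('psu',L([(400,97)],.062),'nose1',L([(221,191)],.039),'edge',L([(400,315)],.028),'rear',L([(400,246),(600,245)],.07),'front',L([(400,100),(605,103)],.07))
import plan
c=h.mean(0);plan.plan(c[0],c[1],.15,.035)
```

```text
holes [[ 0.4354  0.1996  0.012 ]
 [ 0.4449 -0.1829  0.012 ]] [0.44010868 0.00835566 0.012     ] yaw 0.024869829051506216 0.3825374522726526
grip [[ 0.4381  0.0344  0.045 ]
 [ 0.4405 -0.0182  0.045 ]] [0.4392889  0.00810108 0.045     ] 0.04640708286531074 0.0525861558662074
psu [[0.0978, -0.0006, 0.1388]] nose1 [[0.0499, -0.104, 0.1617]] edge [[-0.0279, -0.0008, 0.1727]] rear [[0.0224, -0.0007, 0.1307], [0.0232, 0.1057, 0.1307]] front [[0.0954, -0.0006, 0.1308], [0.0952, 0.1022, 0.1308]]
shift cm [-11.73   2.33   5.07] turn 0.044 rows min 3.168551313431743 now [0.5552 0.0408 0.2007] yaw 0.0788
```

Request:
{"method": "step_arm", "body": {
  "steps": [
    [[-3,0.6,0.5,0],[-3,0.6,0.5,0],[-3,0.6,0.5,0],[-2.7,0.55,0.5,0.048],[0,0,1,0],[0,0,1,0],[0,0,0,0],[0,0,0,0]]
  ],
  "fingers": 0
}}

```text
time_s: 32.35
tcp_pos: [0.4411, 0.0081, 0.16]
tool_rot: [[1.0, 0.031, -0.001], [0.031, -1.0, 0.0], [-0.001, -0.0, -1.0]]
wrist_force: [-0.4, -0.3, 0.1]
gripper_width: 0.0856
```

Run:
```python
from h import *
f=grab('wrist')
cv2.imwrite('pics/w23.png',cv2.resize(f['frame'][:,:,::-1],(800,600),interpolation=cv2.INTER_CUBIC))
print(bot.sense()['tcp_pos'])
```

```text
[0.44128448 0.00817518 0.16040503]
```

View pics/w23.png

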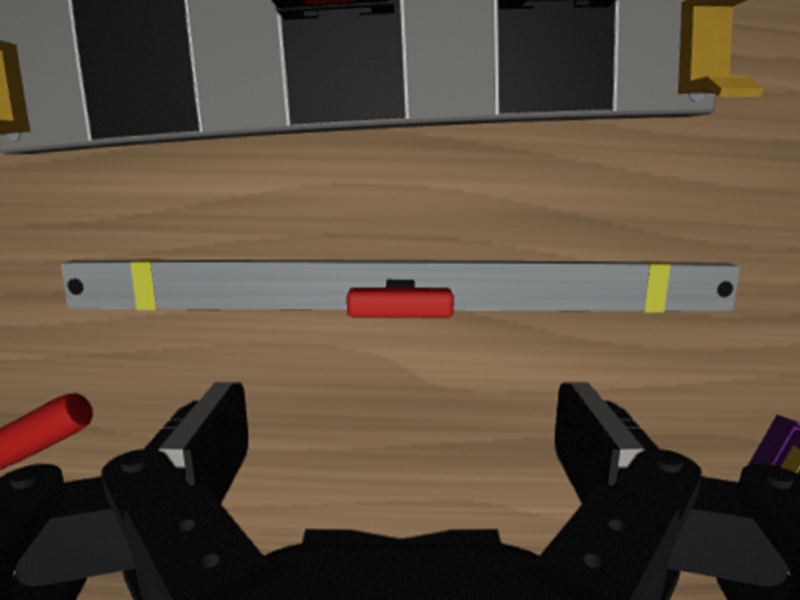

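Run:
```python
from h import *
f=grab('wrist');s=bot.sense();R=np.array(s['tool_rot']);t=np.array(s['tcp_pos'])
B=lambda a:np.array(a,float)*.64-.2
L=lambda q,z:(R.T@(pl(f,B(q),z)-t).T).T.round(4).tolist()
print('grip',L([(400,303)],.047),'holes',L([(76,286),(725,289)],.012),'edges',L([(400,262),(400,310)],.012))
```

```text
grip [[-0.003, -0.0006, 0.1136]] holes [[-0.002, -0.1917, 0.1486], [-0.004, 0.1912, 0.1486]] edges [[0.0115, -0.0006, 0.1486], [-0.0167, -0.0007, 0.1486]]
```

Request:
{"method": "step_arm", "body": {
  "steps": [
    [[-0.3,-0.05,3,0.005],[0,0,3,0],[0,0,3,0],[0,0,2.5,0],[0,0,1.4,0],[0,0,0.5,0],[0,0,0,0],[0,0,0,0]]
  ]
}}

```text
time_s: 33.12
tcp_pos: [0.4382, 0.0086, 0.027]
tool_rot: [[1.0, 0.026, 0.001], [0.026, -1.0, -0.0], [0.001, 0.0, -1.0]]
wrist_force: [0.6, 1.1, 0.2]
gripper_width: 0.0852
```

Request:
{"method": "step_arm", "body": {
  "steps": [
    [[0,0,0,0],[0,0,0,0],[0,0,0,0],[0,0,0,0],[0,0,0,0],[0,0,0,0]]
  ],
  "fingers": 1,
  "newtons": 80
}}

```text
time_s: 33.62
tcp_pos: [0.4382, 0.0086, 0.0277]
tool_rot: [[1.0, 0.026, 0.002], [0.026, -1.0, -0.0], [0.002, 0.0, -1.0]]
wrist_force: [-2.3, 1.1, 23.5]
gripper_width: 0.0524
```

Request:
{"method": "step_arm", "body": {
  "steps": [
    [[0,0,-1,0],[0,0,-2,0],[0,0,-3,0],[0,0,-3,0],[0,0,-2,0],[0,0,0,0],[0,0,0,0]]
  ]
}}

```text
time_s: 34.2
tcp_pos: [0.4381, 0.0085, 0.1373]
tool_rot: [[1.0, 0.026, 0.003], [0.026, -1.0, -0.0], [0.003, 0.0, -1.0]]
wrist_force: [0.3, -0.4, -3.1]
gripper_width: 0.0519
```

Run:
```python
from h import *
f=grab('wrist')
cv2.imwrite('pics/w24.png',cv2.resize(f['frame'][:,:,::-1],(800,600),interpolation=cv2.INTER_CUBIC))
f=grab('side')
cv2.imwrite('pics/s24.png',cv2.resize(f['frame'][:,:,::-1],(800,600),interpolation=cv2.INTER_CUBIC))
print(bot.sense()['tcp_pos'])
```

```text
[0.43700611 0.00865276 0.13579311]
```

View pics/w24.png

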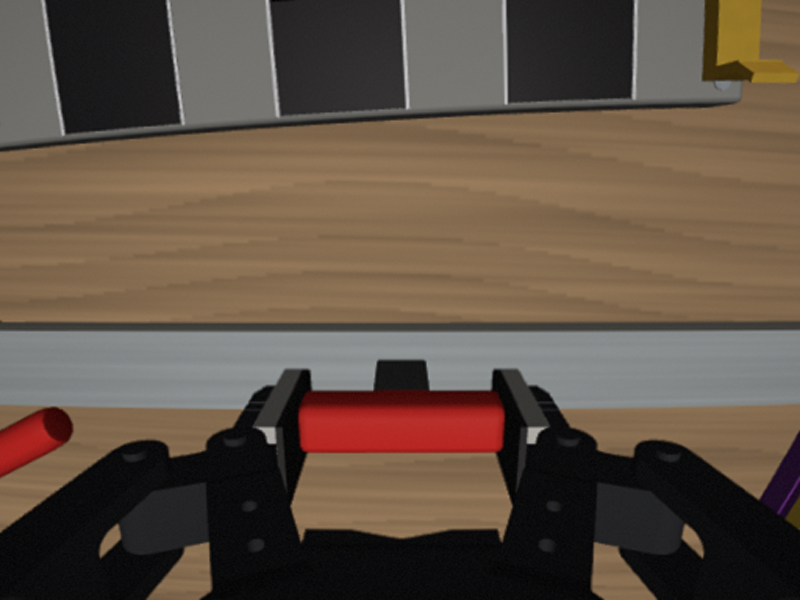

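View pics/s24.png

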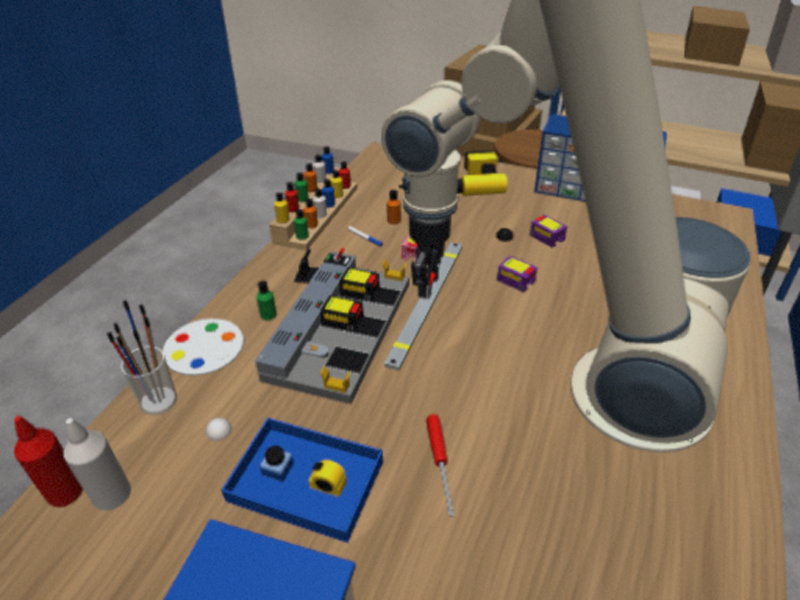

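```bash
python3 - <<'E'
from h import *
f=grab('wrist');s=bot.sense();R=np.array(s['tool_rot']);t=np.array(s['tcp_pos'])
B=lambda a:np.array(a,float)*.64-.2
L=lambda q,z:(R.T@(pl(f,B(q),z)-t).T).T.round(4).tolist()
zt=t[2]-.0277+.012
print('edges',L([(100,329),(700,328),(100,408),(700,408)],zt))
E
python3 plan.py .556 .0408 .15 .079
```

```text
edges [[0.0151, -0.0982, 0.0157], [0.0154, 0.0973, 0.0156], [-0.0134, -0.103, 0.0158], [-0.0134, 0.1021, 0.0157]]
shift cm [11.99 -2.91 -1.47] turn -0.053 rows min 3.031013916057738 now [0.4368 0.0087 0.1355] yaw 0.0258
```

Request:
{"method": "step_arm", "body": {
  "steps": [
    [[0,0,-1.5,0],[3,-0.73,0,0],[3,-0.73,0,0],[3,-0.73,0,0],[2.9,-0.72,0,-0.053],[0,0,0,0],[0,0,0,0],[0,0,0,0]]
  ]
}}

```text
time_s: 35.02
tcp_pos: [0.5545, 0.0408, 0.15]
tool_rot: [[0.997, 0.079, -0.003], [0.079, -0.997, 0.0], [-0.003, -0.0, -1.0]]
wrist_force: [0.3, 0.5, -3.1]
gripper_width: 0.0522
```

```bash
python3 - <<'E'
from h import *
f=grab('wrist')
cv2.imwrite('pics/w25.png',cv2.resize(f['frame'][:,:,::-1],(800,600),interpolation=cv2.INTER_CUBIC))
E
python3 plan.py .556 .0408 .0677 .079
```

```text
shift cm [0.19 0.   8.27] turn -0.001 rows min 2.0166664276588637 now [0.5544 0.0407 0.1504] yaw 0.0783
```

View pics/w25.png

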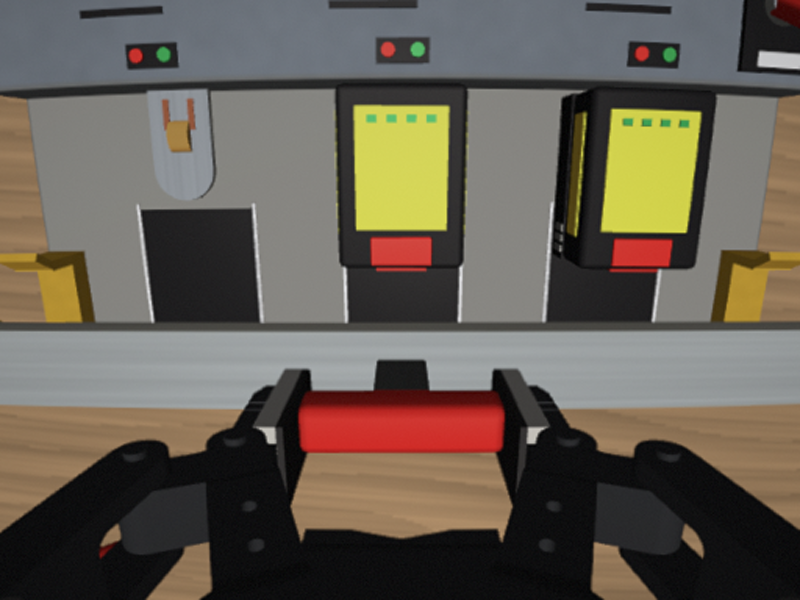

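Run:
```python
from h import *
f=grab('wrist');s=bot.sense();R=np.array(s['tool_rot']);t=np.array(s['tcp_pos'])
B=lambda a:np.array(a,float)*.64-.2
L=lambda q,z:(R.T@(pl(f,B(q),z)-t).T).T.round(4).tolist()
print('psu',L([(400,82)],.062),'nose',L([(185,200)],.039),'rear',L([(400,270),(640,271)],.07),'brk',L([(84,252),(722,251),(40,268),(770,266)],.067),'edges',L([(100,329),(100,408)],t[2]-.0157))
```

```text
psu [[0.0987, -0.0006, 0.0885]] nose [[0.0493, -0.1047, 0.1116]] rear [[0.0208, -0.0006, 0.0806], [0.0206, 0.1051, 0.0806]] brk [[0.029, -0.1424, 0.0837], [0.0294, 0.1438, 0.0836], [0.0218, -0.1651, 0.0837], [0.0227, 0.1685, 0.0836]] edges [[0.015, -0.098, 0.0157], [-0.0134, -0.1028, 0.0158]]
```

Request:
{"method": "step_arm", "body": {
  "steps": [
    [[0.05,0,1.5,0],[0,0,2,0],[0,0,1.3,0],[0,0,0,0],[0,0,0,0],[0,0,0,0]]
  ]
}}

```text
time_s: 35.62
tcp_pos: [0.5564, 0.0406, 0.1043]
tool_rot: [[0.997, 0.078, 0.001], [0.078, -0.997, -0.0], [0.001, 0.0, -1.0]]
wrist_force: [0.4, 0.0, -3.0]
gripper_width: 0.0519
```

Run:
```python
from h import *
f=grab('wrist')
cv2.imwrite('pics/w26.png',cv2.resize(f['frame'][:,:,::-1],(800,600),interpolation=cv2.INTER_CUBIC))
f=grab('side')
cv2.imwrite('pics/s26.png',cv2.resize(f['frame'][130:270,140:300,::-1],None,fx=4.2,fy=4.2,interpolation=cv2.INTER_CUBIC))
s=bot.sense();R=np.array(s['tool_rot']);t=np.array(s['tcp_pos']);print(t)
```

```text
[0.55672215 0.04071969 0.10447991]
```

View pics/w26.png

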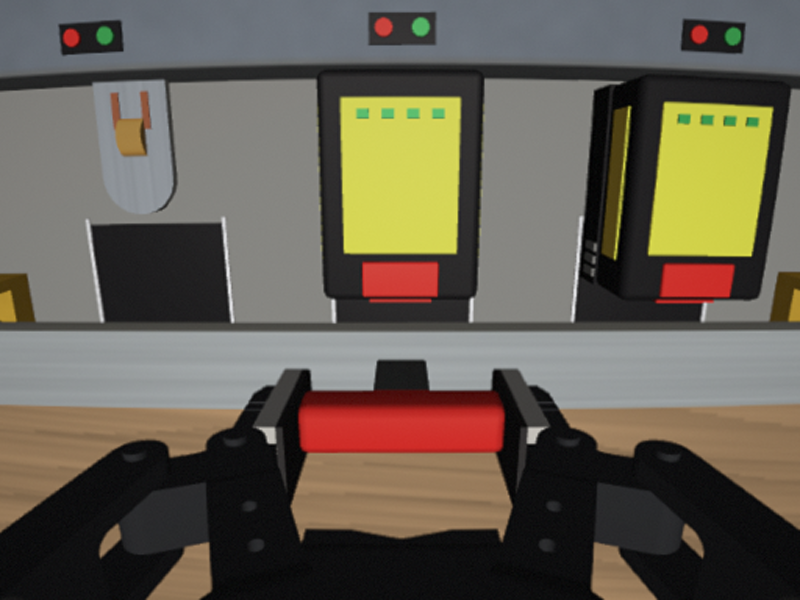

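View pics/s26.png

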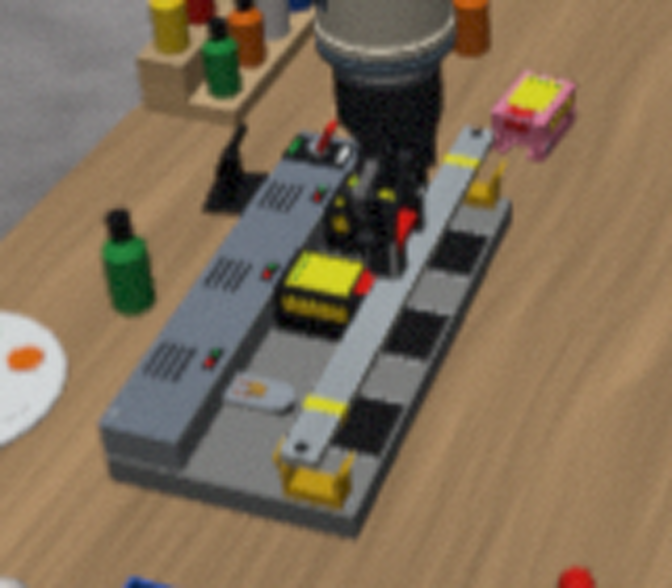

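Run:
```python
from h import *
f=grab('wrist');s=bot.sense();R=np.array(s['tool_rot']);t=np.array(s['tcp_pos'])
B=lambda a:np.array(a,float)*.64-.2
L=lambda q,z:(R.T@(pl(f,B(q),z)-t).T).T.round(4).tolist()
print('psu',L([(250,73),(550,75)],.062),'nose',L([(140,213)],.039),'rear',L([(400,297),(690,299)],.07),'front',L([(400,73),(710,79)],.07),'edges',L([(100,329),(100,408)],t[2]-.0157))
```

```text
psu [[0.0958, -0.0503, 0.0425], [0.0951, 0.0496, 0.0426]] nose [[0.0477, -0.1048, 0.0655]] rear [[0.0208, -0.0004, 0.0344], [0.0201, 0.1033, 0.0344]] front [[0.094, -0.0004, 0.0345], [0.0943, 0.1008, 0.0346]] edges [[0.015, -0.0981, 0.0157], [-0.0134, -0.1029, 0.0157]]
```

Request:
{"method": "step_arm", "body": {
  "steps": [
    [[-0.12,0,0.4,0],[0,0,0.8,0],[0,0,0.8,0],[0,0,0.8,0],[0,0,0.4,0],[0,0,0,0],[0,0,0,0]]
  ]
}}

```text
time_s: 36.35
tcp_pos: [0.5549, 0.0407, 0.0711]
tool_rot: [[0.997, 0.079, -0.001], [0.079, -0.997, 0.0], [-0.001, -0.0, -1.0]]
wrist_force: [-0.4, -1.2, -2.6]
gripper_width: 0.0521
```

Request:
{"method": "step_arm", "body": {
  "steps": [
    [[0,0,0.2,0],[0,0,0.2,0],[0,0,0,0],[0,0,0,0]]
  ]
}}

```text
time_s: 36.68
tcp_pos: [0.5554, 0.0407, 0.0679]
tool_rot: [[0.997, 0.079, 0.001], [0.079, -0.997, -0.0], [0.001, 0.0, -1.0]]
wrist_force: [-0.4, 0.5, 2.7]
gripper_width: 0.052
```

Run:
```python
from h import *
f=grab('side')
cv2.imwrite('pics/s27.png',cv2.resize(f['frame'][130:270,140:300,::-1],None,fx=4.2,fy=4.2,interpolation=cv2.INTER_CUBIC))
```

```text
(no output)
```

View pics/s27.png

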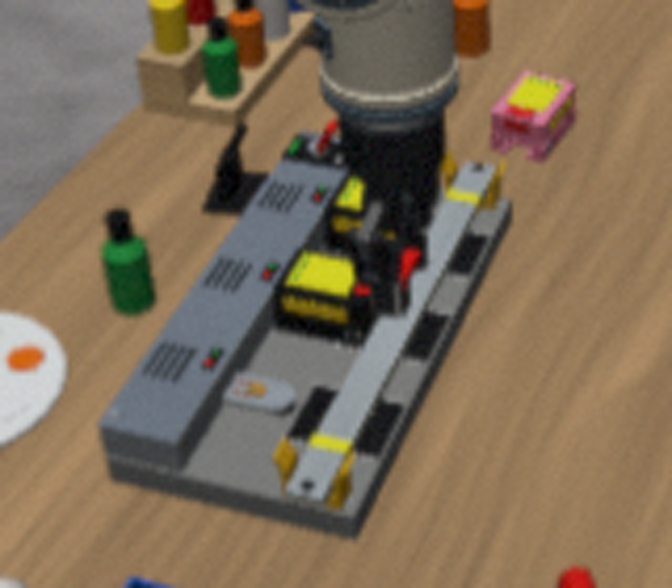

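Request:
{"method": "step_arm", "body": {
  "steps": [
    [[0,0,0,0],[0,0,0,0],[0,0,0,0],[0,0,0,0],[0,0,0,0],[0,0,-1,0],[0,0,-2,0],[0,0,-3,0],[0,0,-3,0],[0,0,-3,0],[0,0,0,0],[0,0,0,0]]
  ],
  "fingers": 0.1
}}

```text
time_s: 37.73
tcp_pos: [0.556, 0.0407, 0.1897]
tool_rot: [[0.997, 0.079, 0.004], [0.079, -0.997, -0.0], [0.004, 0.0, -1.0]]
wrist_force: [-1.2, 0.5, -0.8]
gripper_width: 0.0765
```

```bash
python3 - <<'E'
from h import *
f=grab('wrist')
cv2.imwrite('pics/w28.png',cv2.resize(f['frame'][:,:,::-1],(800,600),interpolation=cv2.INTER_CUBIC))
E
python3 plan.py .6563 -.1117 .16 .079
```

```text
shift cm [ 8.88 15.99  2.84] turn -0.0 rows min 4.513955079145981 now [0.5551 0.0407 0.1883] yaw 0.0788
```

View pics/w28.png

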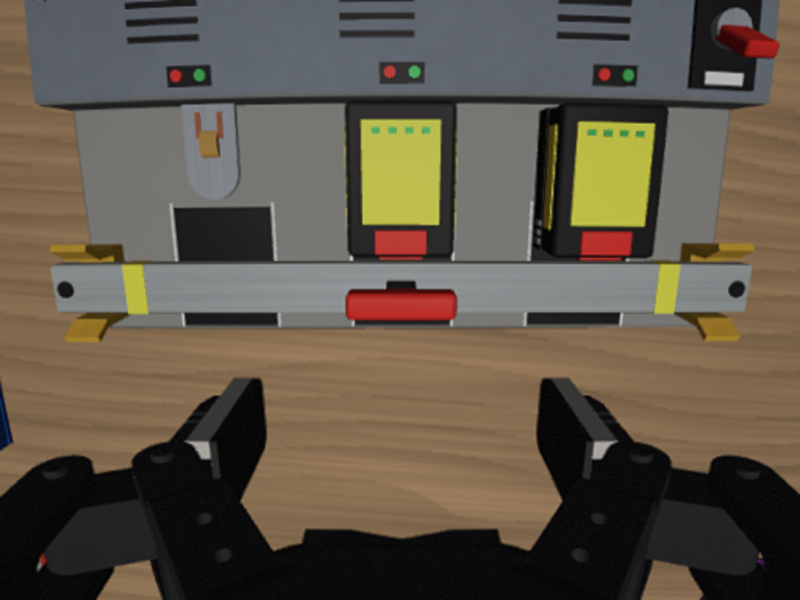

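Request:
{"method": "step_arm", "body": {
  "steps": [
    [[1.78,3.2,0.4,0],[1.78,3.2,0.4,0],[1.78,3.2,0.4,0],[1.78,3.2,0.4,0],[1.76,3.19,0.4,0],[0,0,0,0],[0,0,0,0],[0,0,0,0]]
  ],
  "fingers": 1,
  "newtons": 30
}}

```text
time_s: 38.45
tcp_pos: [0.6552, -0.1114, 0.1662]
tool_rot: [[0.997, 0.078, -0.002], [0.078, -0.997, 0.001], [-0.002, -0.001, -1.0]]
wrist_force: [-0.9, 0.3, -0.3]
gripper_width: 0.0001
```

```bash
python3 - <<'E'
from h import *
f=grab('wrist')
cv2.imwrite('pics/w29.png',cv2.resize(f['frame'][:,:,::-1],(800,600),interpolation=cv2.INTER_CUBIC))
E
python3 plan.py .6563 -.1117 .078 .079
```

```text
shift cm [0.11 0.1  8.87] turn 0.0 rows min 2.163238410627898 now [ 0.6553 -0.1109  0.1667] yaw 0.0792
```

View pics/w29.png

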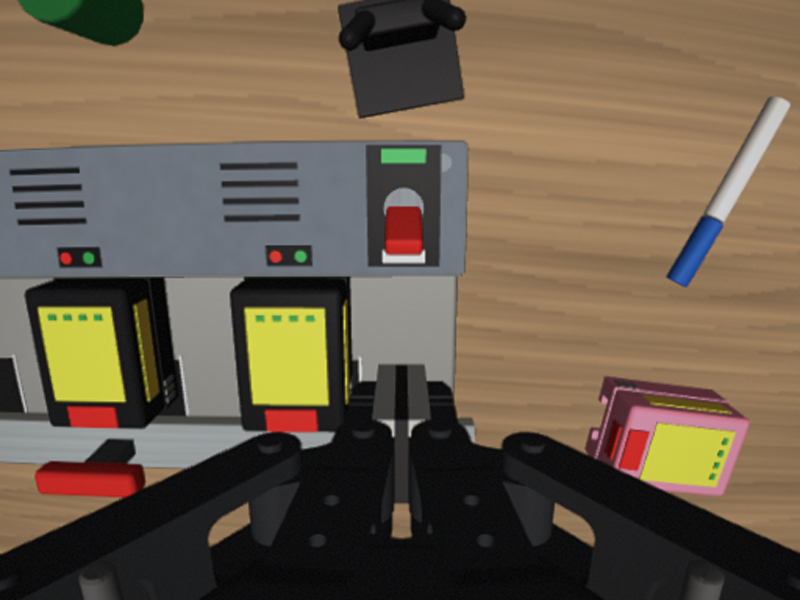

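Request:
{"method": "step_arm", "body": {
  "steps": [
    [[0.1,0.1,2.5,0],[0,0,2.5,0],[0,0,2,0],[0,0,1.3,0],[0,0,0.5,0],[0,0,0,0],[0,0,0,0]]
  ]
}}

```text
time_s: 39.08
tcp_pos: [0.6576, -0.1124, 0.0803]
tool_rot: [[0.997, 0.079, 0.001], [0.079, -0.997, -0.0], [0.001, 0.0, -1.0]]
wrist_force: [-0.6, -0.1, -0.6]
gripper_width: -0.0002
```

Request:
{"method": "step_arm", "body": {
  "steps": [
    [[0.5,0,0,0],[0.5,0,0,0],[0.5,0,0,0],[0.5,0,0,0],[0.4,0,0,0],[0,0,0,0]]
  ]
}}

```text
time_s: 39.58
tcp_pos: [0.6822, -0.1107, 0.0796]
tool_rot: [[0.997, 0.079, 0.001], [0.079, -0.997, -0.0], [0.001, 0.0, -1.0]]
wrist_force: [0.0, 0.1, -0.4]
gripper_width: -0.0003
```

Run:
```python
from h import *
f=grab('wrist')
cv2.imwrite('pics/w30.png',cv2.resize(f['frame'][:,:,::-1],(800,600),interpolation=cv2.INTER_CUBIC))
```

```text
(no output)
```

View pics/w30.png

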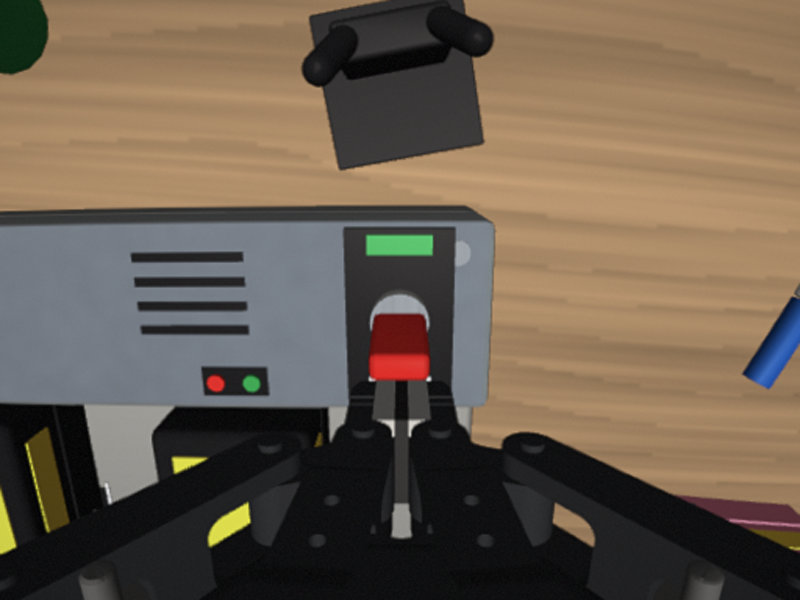

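Request:
{"method": "step_arm", "body": {
  "steps": [
    [[0.4,0,0,0],[0.4,0,0,0],[0.4,0,0,0],[0,0,0,0]]
  ]
}}

```text
time_s: 39.97
tcp_pos: [0.6939, -0.1097, 0.0794]
tool_rot: [[0.997, 0.079, 0.0], [0.079, -0.997, 0.0], [0.0, 0.0, -1.0]]
wrist_force: [-0.9, -0.0, 0.6]
gripper_width: 0.0002
```

Run:
```python
from h import *
f=grab('wrist')
cv2.imwrite('pics/w31.png',cv2.resize(f['frame'][:,:,::-1],(800,600),interpolation=cv2.INTER_CUBIC))
```

```text
(no output)
```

View pics/w31.png

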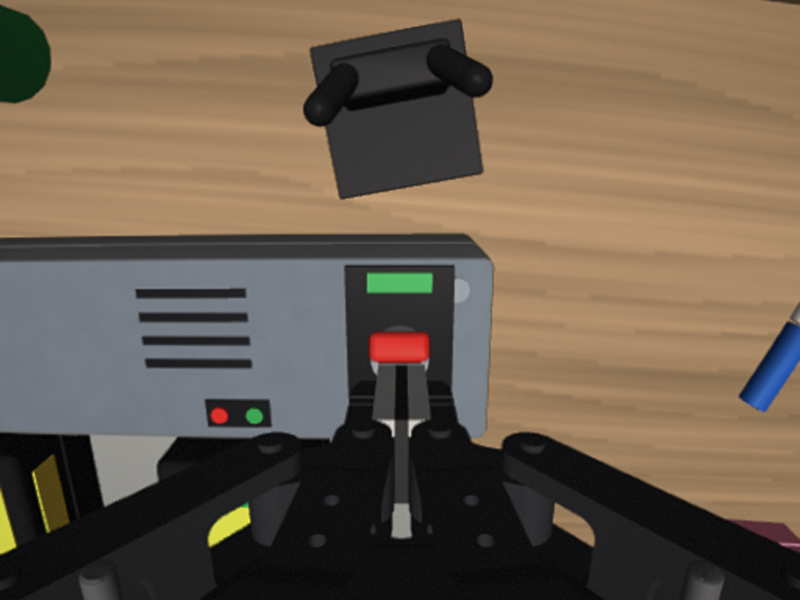

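Lever is about upright; keep pushing. The stand behind is lower and farther away.

Request:
{"method": "step_arm", "body": {
  "steps": [
    [[0.4,0,0,0],[0.3,0,0,0],[0.3,0,0,0],[0,0,0,0]]
  ]
}}

```text
time_s: 40.35
tcp_pos: [0.6962, -0.1094, 0.0787]
tool_rot: [[0.997, 0.079, -0.015], [0.079, -0.997, 0.0], [-0.015, -0.001, -1.0]]
wrist_force: [-45.9, -6.5, 28.0]
gripper_width: -0.0002
```

Run:
```python
from h import *
f=grab('wrist')
cv2.imwrite('pics/w32.png',cv2.resize(f['frame'][:,:,::-1],(800,600),interpolation=cv2.INTER_CUBIC))
```

```text
(no output)
```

View pics/w32.png

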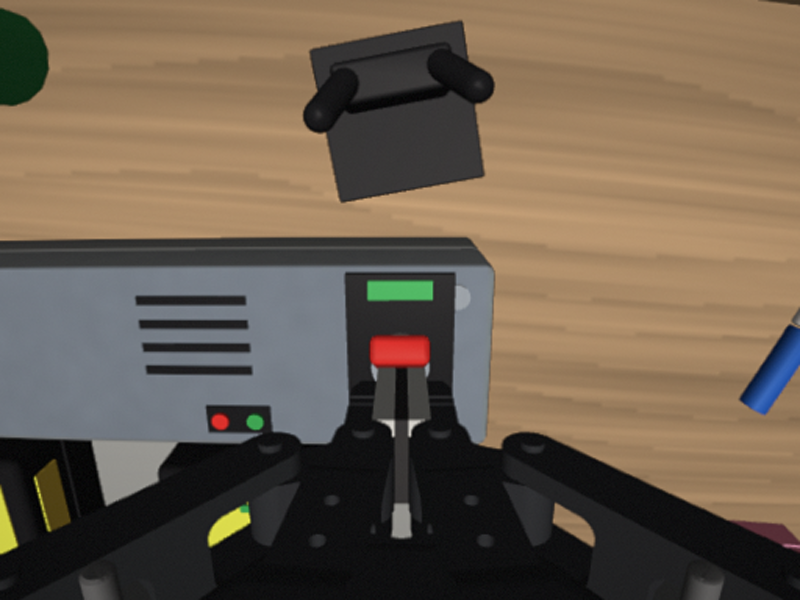

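Request:
{"method": "step_arm", "body": {
  "steps": [
    [[-1,0,0,0],[-1,0,0,0],[-1,0,0,0],[0,0,-2,0],[0,0,-3,0],[0,0,-3,0],[-3,0,-2,0],[-3,0,0,0],[0,0,0,0],[0,0,0,0]]
  ]
}}

```text
time_s: 41.23
tcp_pos: [0.6126, -0.1162, 0.1802]
tool_rot: [[0.997, 0.078, 0.001], [0.078, -0.997, -0.0], [0.001, 0.0, -1.0]]
wrist_force: [-0.1, -0.0, 0.3]
gripper_width: -0.0002
```

Run:
```python
from h import *
f=grab('wrist')
cv2.imwrite('pics/w33.png',cv2.resize(f['frame'][:,:,::-1],(800,600),interpolation=cv2.INTER_CUBIC))
f=grab('side')
cv2.imwrite('pics/s33.png',cv2.resize(f['frame'][130:270,140:300,::-1],None,fx=4.2,fy=4.2,interpolation=cv2.INTER_CUBIC))
```

```text
(no output)
```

View pics/w33.png

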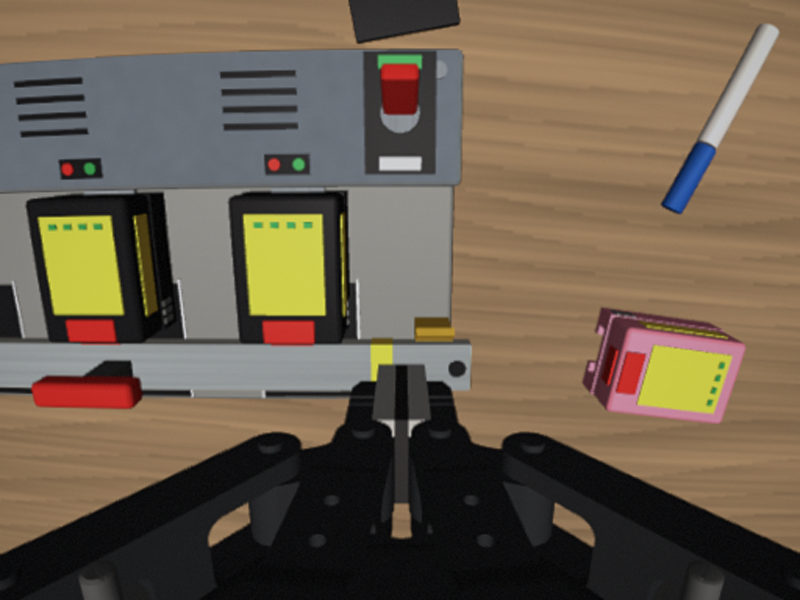

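View pics/s33.png

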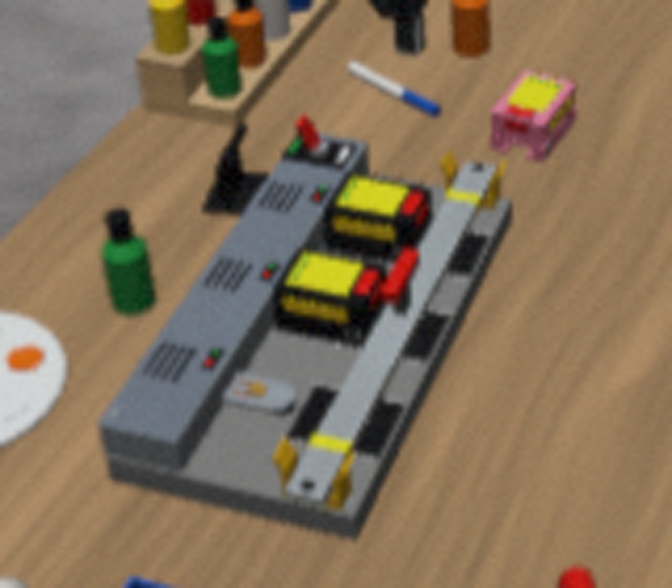

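Run:
```python
from h import *
f=grab('wrist')
bx,by,yw=.6138,.0454,.079
def w(x,y,z): return [bx+x*np.cos(yw)-y*np.sin(yw),by+x*np.sin(yw)+y*np.cos(yw),z]
for a in (.45,.3,0): print('tip ang',a,proj(f,[w(.075+.034*np.sin(a),-.16,.064+.034*np.cos(a))])/.64)
pts={'rear3':w(-.038,-.105,.072),'front3 mid':w(.038,-.105,.072),'rear2':w(-.038,0,.072),'nose1':w(-.01,.105,.039),'psu at 3':w(.041,-.105,.062),'psu corner':w(.041,-.19,.062),'back corner':w(.105,-.19,.062),'bar end':w(-.058,-.2,.052)}
for k,v in pts.items(): print(k,(proj(f,[v])/.64).round(1))
cv2.imwrite('pics/w34.png',cv2.resize(f['frame'][20:260,0:310,::-1],None,fx=2.5,fy=2.5,interpolation=cv2.INTER_CUBIC))
```

```text
tip ang 0.45 [[397.988527   72.1318953]]
tip ang 0.3 [[397.98565157  83.63512398]]
tip ang 0 [[398.00925162 108.99761814]]
rear3 [[290.7 349. ]]
front3 mid [[281.9 197.3]]
rear2 [[ 92.4 348. ]]
nose1 [[-47.9 282.6]]
psu at 3 [[286.1 189.7]]
psu corner [[460.  189.3]]
back corner [[463.1  49.7]]
bar end [[470.9 370.4]]
```

View pics/w34.png

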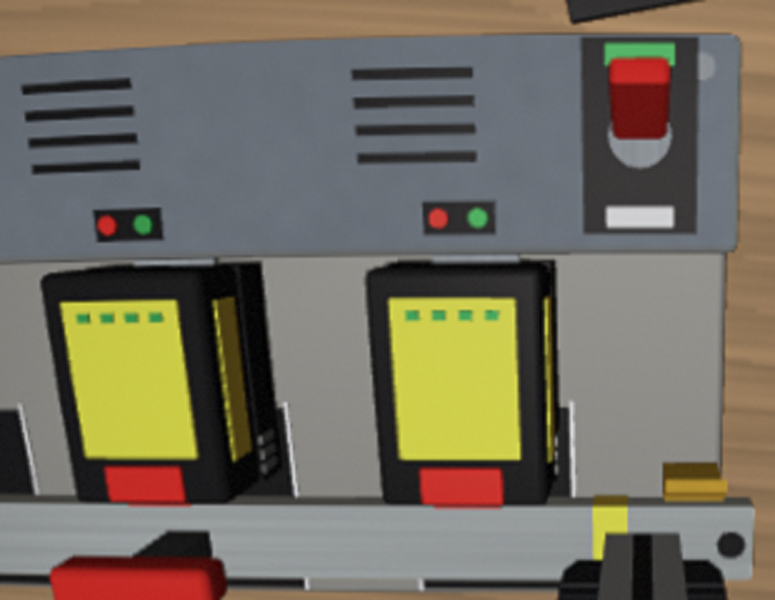

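Run:
```python
from h import *
f=grab('top','t35.png'); cv2.imwrite('pics/t35.png',cv2.resize(f['frame'][:,:,::-1],(800,600)))
```

```text
(no output)
```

View pics/t35.png

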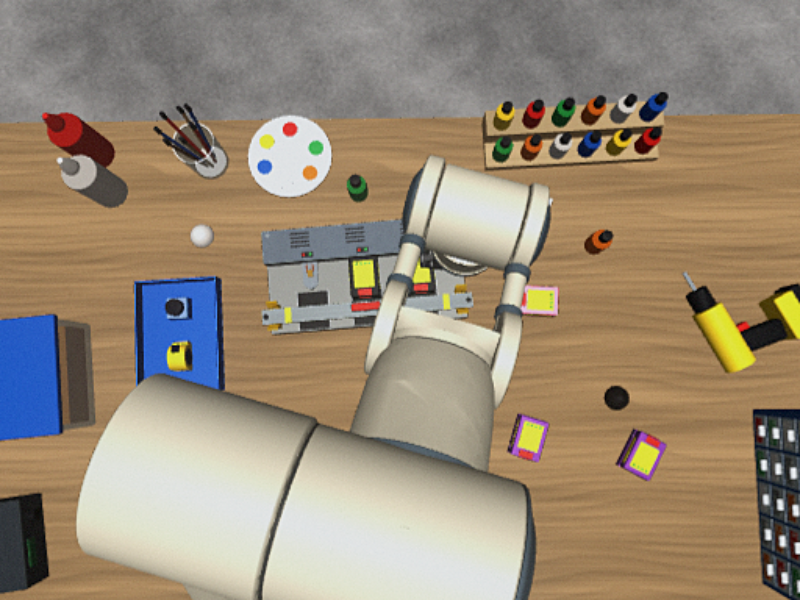

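The picture shows tape and ink in the tray, both packs docked, the bar in its brackets, and no black packs left on the table. The bystanders that are in view have not moved.

```bash
python3 -c "
from cell import bot
print(bot.close_job())"
```

```text
the job is handed in; nothing more can be done
None
```

The job is done and handed in at about 41 s of the 210 s limit. The report gave no verdict.

- **Clearing:** The ink bottle and tape measure went from the deck into the blue tray. There was no bit case on the deck.
- **Packs:** I found only two loose black packs. They are docked in bay 3 and then bay 2. The pink and purple look-alikes were left alone.
- **Bar and switch:** The bar went into both yellow brackets, and the mains toggle came last.

**Last checks**
- Both packs measured within about 1–2 mm of home, which is near the limit of my calibration. On each, the pull-in and then push-back I felt on the gripper fits the roller dropping into its notch. I had no direct reading of the detents.
- The bar lies level and square in both brackets.
- The toggle tip appears where the fully-on position should put it, within about a pixel.
- In the last top view, the bystanders that were in view had not moved. The arm hid part of the scene: the screwdriver, the stand and the marker were not visible.

**Problem:** when the toggle reached its stop, I pushed a little too far. The wrist force peaked near 46 N sideways, or about 54 N in total, before I backed off. I believe this was the fingertips pressing on the lever rather than the gripper's body, which is what the 40 N limit covers. The wrist stayed well under its 120 N limit.

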